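# Unpin the burner crate and lock the tins into the carrier

## Robot

A 6-joint arm with a two-finger parallel gripper is mounted at the origin on the work surface. World frame = base frame: x ahead of the robot, y to its left, z up, the work surface at z = 0. Lengths are in mm, angles in rad, forces in N, time in s.
With the tool pointing down it reaches from about 300 to 825 mm from the base axis. Payload 5.4 kg.
Tool frame: the origin (TCP) lies between the finger pads; the fingertips stand 14 mm ahead of it and the grasp point (between the pads) lies 5 mm behind it (tips_ahead is the distance from the TCP to the fingertips, in mm); z points along the fingers, y is the line along which they close (so a half turn about z gives the same grasp; the last joint's range is limited). The gripper opens to 92 mm and grips with 3 to 60 N. Pads are 20 mm wide; open, the fingers measure 128 mm over their backs; the gripper's body (75 mm by 189 mm) begins 69 mm behind the grasp point.
Start: joints at [-1.418, 0.158, 1.597, -0, 1.386, -0.21], TCP at [204.039, -537.563, 228.601] pointing down, gripper open.
Joint ranges: [-2.91, 2.91], [-0.94, 2.29], [0.18, 2.7], [-1.29, 4.43], [0.17, 2.64], [-3, 3]. Speed limits (rad/s): [2.57, 2.57, 3.14, 3.14, 3.14, 3.14].

## Interface

Orientations are given as [roll, pitch, yaw] about the fixed x, y, z axes, in that order (R = Rz(yaw) Ry(pitch) Rx(roll)).
In Python, from workcell import * gives the robot as it stands.
- The arm moves only by the tool carry_out, never from a script. Its argument "increments" is a list of rows, each an object with "linear": the shift along the tool's x, y, z in mm, a list of three; "twist": the turn about the tool's z in rad; "hand": the opening, from 0 (shut) to 1 (fully open). A call has 1 to 10 rows; each row shifts and turns the commanded pose from where the row before left it, along the tool's axes as they then stand; what a row does not reach is not made up. A row lasts 1/8 s, in which the tool goes at most 62.5 mm and 10.7 degrees, less where a joint would pass 70% of its speed; a pose out of reach is approached as far as the arm can. A call with a gripper value outside its range is refused whole. The fingers move at their own pace and stop on an object; "grip_force" is the grip in N (left out, the last holds). Time passes only in rows, so rows that do not move let the fingers close. It gives the time, the measured TCP pose, the force, the opening and the grip force at its end, in the units of the state.
- read_state(): the state, without advancing time (a new reading comes with each control period).
- snapshot(name): name is "scene" or "top" or "wrist"; returns a dict with "frame" (384x512x3 uint8, red, green, blue), "fx", "fy", "cx", "cy" (pixels), "cam_to_world" (4x4, takes a point from camera to world coordinates); the wrist camera has in their place "hand_eye" (4x4, takes a point from camera to tool coordinates, whose origin is the TCP and whose axes are the flange's). Camera axes: x right, y up, looking along -z (the intrinsics and any distortion apply to the point x, -y, -z); pixel columns grow to the right and rows downward; lengths in mm; the calibration is good to about 2 mm. A picture is of the moment at which its call begins: read the wrist's pose just before it. There is no depth.
- sign_off(): hands the job in; it is judged then, once.
The state is a dict: "time_s": time; "joint_positions": joint angles; "dq": joint speeds; "joint_torque": joint torques, N m; "eef_pos": TCP position; "tool_rot": TCP orientation; "ft_force": force on the tool from outside, world axes, zero at the start; "moment": the same for the moment, N m; "width": opening from 0.0 (shut) to 1.0 (fully open); "grasp_force": force on a finger pad.
Only numpy, scipy, OpenCV 4.12 (cv2) and the standard library are available. Lean on these libraries where they do the work, as an engineer would, in place of code of your own. Each camera call takes 0.05 s, during which the arm holds its last target. There are 200 camera calls.

## Task

The buffet burners are still shut in the blue crate: pull the yellow-gripped retaining pin straight out of the hasp staple and lay it in the blue pin tray, then lift the lid free and lay it flat, handle up, on the black rubber mat. Move every burner tin from the crate to a pocket of the white carrier so that it stands fully home, and only when all of them are in turn the lock collar anticlockwise until the yellow end of its handle points at the red mark. Leave the bottle, mug and salt shaker alone.

Things in the scene. Friction and masses are not known exactly. Their poses are not given: they have to be found in the camera images.
- crate: Blue open steel tray, 184 x 184 mm, 60 mm high, walls and floor 8 mm; fixed, left or right of the robot. Origin under its centre, z up; hasp and staple on its +x side (away from the robot). Two to four burner tins stand in it under the lid, on an 84 mm square grid.
- staple (a point): Centre of the staple's opening: dark steel upright loop fixed to the crate, standing up through a slot in the lid's ledge, 40 mm outside the crate's +x wall, 8 mm thick along crate y, top 88 mm above the table. Opening 18 mm wide (crate x), 16 mm high above the ledge; the pin passes through it along crate y.
- lid: Aluminium lift-off cover, 184 x 184 x 50 mm, open below, about 0.45 kg, with a 6 mm steel hasp ledge, level with its lower edge, reaching 64 mm out on its +x side. Rests on the crate's rim (no hinge), axes along the crate's; the pin keeps it from rising more than 6 mm. Origin: centre of the cover's lower edge plane, 60 mm above the table at the start.
- lid_handle (a point): Top centre of the lid's black bar handle, 100 mm above the lid's lower edge and 10 mm towards +x from its centre. The bar is 112 mm long along the lid's y, 14 mm wide and 22 mm high, with 28 mm free under it.
- pin: Retaining pin, 120 mm, 80 g: upright yellow grip 50 x 12 x 30 mm (pin y, x, z) and a 10 x 10 mm steel bar, 70 mm long, from the grip towards pin -y, undersides level. Starts lying on the lid's ledge, underside 66 mm above the table, axes along the crate's; pull it along crate +y (40 mm or so frees it). Grip 34 mm clear of the lid's wall. Origin: under the grip's middle.
- pin_tip (a point): Free end of the pin's bar, 95 mm towards pin -y from its origin, 5 mm above its underside; at the start about 35 mm beyond the staple (the grip's middle is about 60 mm on this side of it).
- pin_tray: Shallow blue tray, 90 x 180 mm (x, y), 20 mm high, walls and floor 5 mm; fixed. Origin under its centre.
- mat: Black rubber mat, 260 x 210 mm (x, y), 4 mm thick, fixed flat on the table. Origin under its centre.
- tin1: Burner tin (may be absent): steel body 56 mm across and 60 mm high with a green band, black cap 38 mm across and 30 mm high on top, 90 mm in all, about 0.2 kg. Origin: centre of its underside.
- tin2: Burner tin (may be absent): steel body 56 mm across and 60 mm high with a green band, black cap 38 mm across and 30 mm high on top, 90 mm in all, about 0.2 kg. Origin: centre of its underside.
- tin3: Burner tin (may be absent): steel body 56 mm across and 60 mm high with a green band, black cap 38 mm across and 30 mm high on top, 90 mm in all, about 0.2 kg. Origin: centre of its underside.
- tin4: Burner tin (may be absent): steel body 56 mm across and 60 mm high with a green band, black cap 38 mm across and 30 mm high on top, 90 mm in all, about 0.2 kg. Origin: centre of its underside.
- carrier: White square carrier plate, 210 x 210 mm, 20 mm thick, with four round pockets and the lock collar on a post in the middle; fixed. Origin under its centre, z up.
- pocket1 (a point): Centre of the floor of pocket 1, 8 mm above the carrier's underside: 62 mm across, 12 mm deep, 62 mm from the collar's axis towards the carrier's +x. Any tin may go in any pocket.
- pocket2 (a point): Centre of the floor of pocket 2, 8 mm above the carrier's underside: 62 mm across, 12 mm deep, 62 mm from the collar's axis towards the carrier's +y. Any tin may go in any pocket.
- pocket3 (a point): Centre of the floor of pocket 3, 8 mm above the carrier's underside: 62 mm across, 12 mm deep, 62 mm from the collar's axis towards the carrier's -x. Any tin may go in any pocket.
- pocket4 (a point): Centre of the floor of pocket 4, 8 mm above the carrier's underside: 62 mm across, 12 mm deep, 62 mm from the collar's axis towards the carrier's -y. Any tin may go in any pocket.
- mark (a point): Outer end of the red mark: a stripe on the carrier's top along the diagonal between its +x and +y.
- collar (a joint): Turn of the captive lock collar about the carrier's upright axis, rad, growing anticlockwise from above. At 0 the handle's yellow end points along carrier +x (open; starts within 0.1 of this); at 0.785 at the red mark (locked). Stops at -0.15 and 1.1; stays where left; takes about 0.12 N m.
- collar_grip (a point): Middle of the collar's black bar handle: 48 mm long, 14 mm wide, 28 mm high, its top 136 mm above the table. Below it four blue lugs reach 39 mm from the axis, 72 to 80 mm above the table: between the pockets when open, 4 mm over the shoulders of seated tins when locked.
- collar_pointer (a point): Yellow end of the collar's handle, 24 mm from the axis.
- bottle: Yellow squeeze bottle standing on the table, 56 mm across, 170 mm high; a bystander. Origin under its centre.
- mug: White mug, 80 mm across, 90 mm high; a bystander. Origin under its centre.
- shaker: Steel salt shaker with a white cap, 40 mm across, 75 mm high, standing beyond the mat; a bystander. Origin under its centre.
Things that resemble listed ones, but are neither listed nor needed, are in the scene too. Of the things that look like the pin, the middle-sized one is meant.

How it is judged (in metres and radians):
On the way, in this order (a step that is already met when the one before it is completed fails the run):
1. the pin is out of the staple and in the tray, the lid not yet lifted off (distance between each of pin_tip, pin and staple above 0.08 m and x of pin in the frame of pin_tray between -0.04 and 0.04 m and x of pin_tip in the frame of pin_tray between -0.04 and 0.04 m and y of pin in the frame of pin_tray between -0.085 and 0.085 m and y of pin_tip in the frame of pin_tray between -0.085 and 0.085 m and z of each of pin_tip, pin in the frame of pin_tray below 0.025 m and distance between lid and crate below 0.075 m), for 0.2 s.
2. the lid lies flat on the mat, let go (horizontal distance between lid and mat below 0.06 m and height (world z) of lid below 0.015 m and angle between lid's own z axis and vertical below 0.06 rad and contact force between the fingers and lid below 0.1 N), for 0.2 s.
3. every tin stands home in a pocket, the collar still open (((horizontal distance between tin1 and pocket1 below 0.008 m and z of tin1 in the frame of pocket1 below 0.005 m) or (horizontal distance between tin1 and pocket2 below 0.008 m and z of tin1 in the frame of pocket2 below 0.005 m) or (horizontal distance between tin1 and pocket3 below 0.008 m and z of tin1 in the frame of pocket3 below 0.005 m) or (horizontal distance between tin1 and pocket4 below 0.008 m and z of tin1 in the frame of pocket4 below 0.005 m)) and angle between each of tin1, tin2, tin3, tin4's own z axis and vertical below 0.08 rad and ((horizontal distance between tin2 and pocket1 below 0.008 m and z of tin2 in the frame of pocket1 below 0.005 m) or (horizontal distance between tin2 and pocket2 below 0.008 m and z of tin2 in the frame of pocket2 below 0.005 m) or (horizontal distance between tin2 and pocket3 below 0.008 m and z of tin2 in the frame of pocket3 below 0.005 m) or (horizontal distance between tin2 and pocket4 below 0.008 m and z of tin2 in the frame of pocket4 below 0.005 m)) and ((horizontal distance between tin3 and pocket1 below 0.008 m and z of tin3 in the frame of pocket1 below 0.005 m) or (horizontal distance between tin3 and pocket2 below 0.008 m and z of tin3 in the frame of pocket2 below 0.005 m) or (horizontal distance between tin3 and pocket3 below 0.008 m and z of tin3 in the frame of pocket3 below 0.005 m) or (horizontal distance between tin3 and pocket4 below 0.008 m and z of tin3 in the frame of pocket4 below 0.005 m)) and ((horizontal distance between tin4 and pocket1 below 0.008 m and z of tin4 in the frame of pocket1 below 0.005 m) or (horizontal distance between tin4 and pocket2 below 0.008 m and z of tin4 in the frame of pocket2 below 0.005 m) or (horizontal distance between tin4 and pocket3 below 0.008 m and z of tin4 in the frame of pocket3 below 0.005 m) or (horizontal distance between tin4 and pocket4 below 0.008 m and z of tin4 in the frame of pocket4 below 0.005 m)) and value of joint collar below 0.3 rad), for 0.2 s.
4. the collar is at its locked mark (value of joint collar between 0.685 and 0.885 rad), for 0.2 s.
At the end, for the whole second after the job is handed in: Pin wholly inside the pin tray; lid flat, handle up, centred within 60 mm of the mat's centre; every tin present upright and home in a pocket (within 8 mm of its centre, under 5 mm above its floor); collar within 0.1 rad of its locked mark; all at rest (all of step 4 and x of pin in the frame of pin_tray between -0.04 and 0.04 m and x of pin_tip in the frame of pin_tray between -0.04 and 0.04 m and y of pin in the frame of pin_tray between -0.085 and 0.085 m and y of pin_tip in the frame of pin_tray between -0.085 and 0.085 m and z of each of pin_tip, pin in the frame of pin_tray below 0.025 m and horizontal distance between lid and mat below 0.06 m and height (world z) of lid below 0.015 m and angle between lid's own z axis and vertical below 0.06 rad and ((horizontal distance between tin1 and pocket1 below 0.008 m and z of tin1 in the frame of pocket1 below 0.005 m) or (horizontal distance between tin1 and pocket2 below 0.008 m and z of tin1 in the frame of pocket2 below 0.005 m) or (horizontal distance between tin1 and pocket3 below 0.008 m and z of tin1 in the frame of pocket3 below 0.005 m) or (horizontal distance between tin1 and pocket4 below 0.008 m and z of tin1 in the frame of pocket4 below 0.005 m)) and angle between each of tin1, tin2, tin3, tin4's own z axis and vertical below 0.08 rad and ((horizontal distance between tin2 and pocket1 below 0.008 m and z of tin2 in the frame of pocket1 below 0.005 m) or (horizontal distance between tin2 and pocket2 below 0.008 m and z of tin2 in the frame of pocket2 below 0.005 m) or (horizontal distance between tin2 and pocket3 below 0.008 m and z of tin2 in the frame of pocket3 below 0.005 m) or (horizontal distance between tin2 and pocket4 below 0.008 m and z of tin2 in the frame of pocket4 below 0.005 m)) and ((horizontal distance between tin3 and pocket1 below 0.008 m and z of tin3 in the frame of pocket1 below 0.005 m) or (horizontal distance between tin3 and pocket2 below 0.008 m and z of tin3 in the frame of pocket2 below 0.005 m) or (horizontal distance between tin3 and pocket3 below 0.008 m and z of tin3 in the frame of pocket3 below 0.005 m) or (horizontal distance between tin3 and pocket4 below 0.008 m and z of tin3 in the frame of pocket4 below 0.005 m)) and ((horizontal distance between tin4 and pocket1 below 0.008 m and z of tin4 in the frame of pocket1 below 0.005 m) or (horizontal distance between tin4 and pocket2 below 0.008 m and z of tin4 in the frame of pocket2 below 0.005 m) or (horizontal distance between tin4 and pocket3 below 0.008 m and z of tin4 in the frame of pocket3 below 0.005 m) or (horizontal distance between tin4 and pocket4 below 0.008 m and z of tin4 in the frame of pocket4 below 0.005 m)) and linear speed of each of lid, pin, tin1, tin2, tin3, tin4 below 0.02 m/s and velocity of joint collar below 0.05 rad/s); the robot touches nothing.
It fails at once if the bottle is moved more than 30 mm (distance of bottle from where it was at the start of the episode above 0.03 m).
It fails at once if the mug is moved more than 30 mm (distance of mug from where it was at the start of the episode above 0.03 m).
It fails at once if the shaker is moved more than 30 mm (distance of shaker from where it was at the start of the episode above 0.03 m).
Of tin1, tin2, tin3, tin4 only 2 to 4 are there at a start; the rules pass over those that are not, and their reading is None.
At some moment in a run one of tin1, tin2, tin3, tin4 may be knocked a few centimetres aside while the robot is not near it.
It also fails if it takes over 210 s, if anything falls off the work surface, if the arm or the gripper's body presses on something with over 40 N, if the wrist force passes 120 N, or if a joint passes its speed limit or range.

## Working session

There is one attempt and no reset: what is moved stays moved. The work goes in short steps, Python scripts to look and compute and a tool call to move; the robot and the scene stay as the last step left them, time stands still between calls to the robot, and variables do not carry over. Pictures are saved under pics/ and viewed, at most 14 in all, crops included, and the job is handed in when it is done.

Besides the shell and the picture viewer there is one more tool, called as a command line: name --argument value ..., lists and objects as JSON in quotes. carry_out: Moves the arm, as the interface text tells. Its arguments: {"type":"object","properties":{"increments":{"type":"array","items":{"type":"object","properties":{"linear":{"type":"array","items":{"type":"number"}},"twist":{"type":"number"},"hand":{"type":"number"}}}},"grip_force":{"type":"number"}},"required":["increments"]}

```bash
mkdir -p pics; ls; cat > h.py <<'E'
from workcell import *
import numpy as np, cv2
from scipy.spatial.transform import Rotation as R
def pose():
    s=read_state(); T=np.eye(4); T[:3,:3]=R.from_euler('xyz',s['tool_rot']).as_matrix(); T[:3,3]=s['eef_pos']; return T
def snap(name,save=None):
    T=pose() if name=='wrist' else None
    d=snapshot(name)
    d['M']=T@np.array(d['hand_eye']) if name=='wrist' else np.array(d['cam_to_world'])
    if save: cv2.imwrite('pics/'+save+'.png',d['frame'][:,:,::-1]); np.savez('pics/'+save+'.npz',**{k:d[k] for k in('frame','fx','fy','cx','cy','M')})
    return d
def load(n): return dict(np.load('pics/'+n+'.npz'))
def ray(d,u,v):
    M=d['M']; r=M[:3,:3]@np.array([(u-d['cx'])/d['fx'],-(v-d['cy'])/d['fy'],-1.]); return M[:3,3],r
def onz(d,u,v,z):
    o,r=ray(d,u,v); return o+r*(z-o[2])/r[2]
def proj(d,p):
    q=np.linalg.inv(d['M'])@np.append(p,1.); return d['cx']+d['fx']*q[0]/-q[2], d['cy']-d['fy']*q[1]/-q[2]
def tri(l):
    A=np.zeros((3,3));b=np.zeros(3)
    for d,u,v in l:
        o,r=ray(d,u,v); r=r/np.linalg.norm(r); P=np.eye(3)-np.outer(r,r); A+=P;b+=P@o
    return np.linalg.solve(A,b)
def tool(v): # world vector -> tool axes
    return pose()[:3,:3].T@np.array(v,float)
E
python3 - <<'E'
from h import *
for n in('scene','top','wrist'):
    d=snap(n,n+'0'); print(n,[k for k in d],d['fx'],d['fy'],d['cx'],d['cy'],d['M'].round(3).tolist())
    print({k:v for k,v in d.items() if k not in('frame','M','fx','fy','cx','cy','cam_to_world')})
print(read_state())
im=np.hstack([cv2.imread(f'pics/{n}0.png') for n in('scene','top')])
for n in('scene','top'):
    cv2.imwrite(f'pics/{n}0b.png',cv2.resize(cv2.imread(f'pics/{n}0.png'),(800,600),interpolation=cv2.INTER_CUBIC))
E
```

```text
pics
scene ['frame', 'fx', 'fy', 'cx', 'cy', 'cam_to_world', 'M'] 422.44247020373064 422.44247020373064 255.75477492356055 189.41373936605297 [[-0.018, -0.81, 0.587, 1226.217], [1.0, -0.022, 0.001, 79.494], [0.012, 0.587, 0.81, 1143.122], [0.0, 0.0, 0.0, 1.0]]
{}
top ['frame', 'fx', 'fy', 'cx', 'cy', 'cam_to_world', 'M'] 397.10877187488126 397.10877187488126 256.29891874893923 192.71048888752148 [[-0.016, 0.99, -0.141, 336.676], [-1.0, -0.018, -0.011, 65.185], [-0.013, 0.141, 0.99, 1242.081], [0.0, 0.0, 0.0, 1.0]]
{}
wrist ['frame', 'fx', 'fy', 'cx', 'cy', 'hand_eye', 'M'] 340.5666268555833 340.5666268555833 254.0239757859201 190.28206349085195 [[0.354, 0.91, 0.218, 264.287], [-0.935, 0.344, 0.082, -513.528], [-0.0, -0.233, 0.973, 384.458], [0.0, 0.0, 0.0, 1.0]]
{'hand_eye': array([[-1.22107980e-03,  9.72449753e-01,  2.33109389e-01,
         6.48175399e+01],
       [ 9.99998262e-01,  1.51581180e-03, -1.08521213e-03,
        -8.25850049e-01],
       [-1.40866423e-03,  2.33107659e-01, -9.72449914e-01,
        -1.56683036e+02],
       [ 0.00000000e+00,  0.00000000e+00,  0.00000000e+00,
         1.00000000e+00]])}
{'time_s': 0.15, 'joint_positions': array([-1.41809743e+00,  1.58875157e-01,  1.59790994e+00, -1.22663079e-05,
        1.38623060e+00, -2.10091181e-01]), 'dq': array([-4.18268296e-04, -2.73719321e-03, -4.57168235e-03, -3.59996695e-04,
       -2.52626575e-05, -1.34476260e-04]), 'joint_torque': array([ 3.50704941e-04, -3.85908866e+01, -3.22435820e+01,  7.01421406e-02,
        3.50647909e-02, -8.97456266e-05]), 'eef_pos': array([ 203.96823706, -537.11565695,  227.87800966]), 'tool_rot': array([-3.14019838e+00, -2.84984842e-04,  3.62792142e-01]), 'ft_force': array([-0.38863314,  0.1749571 , -0.40165211]), 'moment': array([0.00931249, 0.01629052, 0.01203664]), 'grasp_force': 0.0, 'width': 0.9989399390514657}
```

View pics/scene0b.png

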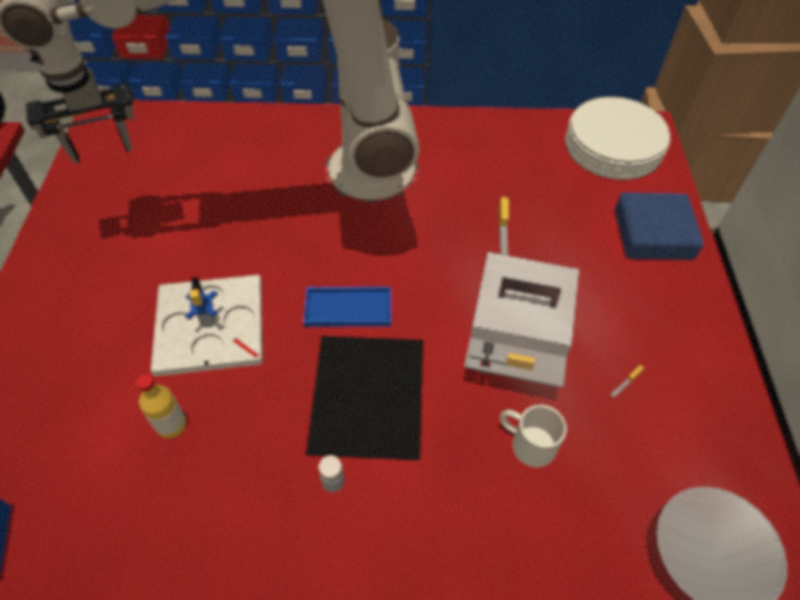

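View pics/top0b.png

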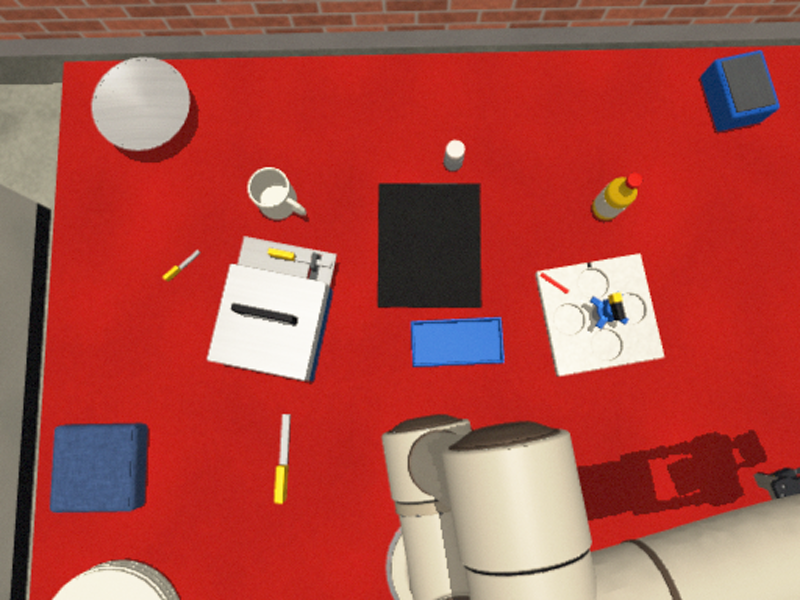

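Scene view: crate and lid right (about 525,310), carrier left (207,325), tray (348,306), mat (367,397). Pin look-alikes in the top view: small one (180,266), one through the staple on the ledge (282,254), large one (281,460). The one on the ledge is middle-sized and sits in the hasp, so it fits. I'll measure it and confirm with a crop.

```bash
cat > m1.py <<'E'
from h import *
def blobs(d,lo,hi,mn=20):
    hsv=cv2.cvtColor(d['frame'],cv2.COLOR_RGB2HSV); m=cv2.inRange(hsv,np.array(lo),np.array(hi))
    n,l,s,c=cv2.connectedComponentsWithStats(m)
    out=[]
    for i in range(1,n):
        if s[i,4]>=mn:
            r=cv2.minAreaRect(np.argwhere(l==i)[:,::-1].astype(np.float32)); out.append((s[i,4],c[i].round(1),r))
    return out
E
python3 - <<'E'
from m1 import *
t=load('top0');s=load('scene0')
for nm,d in(('top',t),('scene',s)):
    print(nm,'yellow'); [print(a,c,np.round(cv2.boxPoints(r),1).tolist()) for a,c,r in blobs(d,(20,120,120),(35,255,255))]
    print('blue'); [print(a,c,np.round(cv2.boxPoints(r),1).tolist()) for a,c,r in blobs(d,(100,120,60),(125,255,255),150)]
    print('black'); [print(a,c,np.round(cv2.boxPoints(r),1).tolist()) for a,c,r in blobs(d,(0,0,0),(180,255,45),100)]
    print('white'); [print(a,c,np.round(cv2.boxPoints(r),1).tolist()) for a,c,r in blobs(d,(0,0,170),(180,50,255),800)]
f=lambda d,u,v,z:onz(d,u*.64,v*.64,z).round(0)
print('pin',f(t,282,254,96),'staple',f(t,316,262,85),'bar',f(t,265,315,160))
print('lid corners',[f(t,*p,110) for p in((234,263),(327,280),(310,381),(208,359))])
print('ledge',[f(t,*p,66) for p in((243,237),(336,255))])
print('carrier',[f(t,*p,20) for p in((537,272),(640,254),(664,357),(559,376))])
print('mug',f(t,270,185,90),f(t,303,214,50),'bottle',f(t,633,182,170),'shaker',f(t,456,148,75))
im=cv2.imread('pics/top0.png')[135:230,95:225]; cv2.imwrite('pics/crop1.png',cv2.resize(im,None,fx=5,fy=5,interpolation=cv2.INTER_CUBIC))
E
```

```text
top yellow
281 [396.  123.9] [[383.0, 124.0], [396.5, 110.5], [409.0, 123.0], [395.5, 136.5]]
26 [383.6 136.2] [[376.79998779296875, 132.5], [380.0, 129.0], [391.0, 139.0], [387.79998779296875, 142.5]]
88 [179.8 162.4] [[170.60000610351562, 163.10000610351562], [171.60000610351562, 158.10000610351562], [188.89999389648438, 161.60000610351562], [187.89999389648438, 166.60000610351562]]
47 [109.7 174.4] [[104.5, 176.5], [112.0, 169.0], [115.0, 172.0], [107.5, 179.5]]
45 [393.6 190.3] [[390.0, 187.0], [397.0, 187.0], [397.0, 193.0], [390.0, 193.0]]
163 [179.4 309.4] [[176.0, 298.0], [183.0, 298.0], [183.0, 321.0], [176.0, 321.0]]
blue
909 [467.5  62.4] [[446.0, 41.70000076293945], [486.3999938964844, 29.299999237060547], [499.79998779296875, 72.80000305175781], [459.3999938964844, 85.30000305175781]]
155 [385.5 199.3] [[377.5, 190.3000030517578], [389.0, 188.0], [392.8999938964844, 207.39999389648438], [381.29998779296875, 209.6999969482422]]
1669 [292.3 218.4] [[262.70001220703125, 205.3000030517578], [320.79998779296875, 202.5], [322.20001220703125, 231.5], [264.1000061035156, 234.199
[... 4153 characters left out ...]
9998779296875, 172.89999389648438], [364.0, 220.0]]
2756 [132.4 208.5] [[92.80000305175781, 184.3000030517578], [164.8000030517578, 177.10000610351562], [170.10000610351562, 229.89999389648438], [98.0999984741211, 237.10000610351562]]
pin [594. 300.  96.] staple [580. 238.  85.] bar [471. 316. 160.]
lid corners [array([576., 387., 110.]), array([540., 213., 110.]), array([355., 244., 110.]), array([398., 431., 110.])]
ledge [array([636., 383.,  66.]), array([597., 202.,  66.])]
carrier [array([ 565., -195.,   20.]), array([ 598., -402.,   20.]), array([ 391., -434.,   20.]), array([ 358., -228.,   20.])]
mug [732. 326.  90.] [685. 269.  50.] bottle [ 697. -342.  170.] shaker [805. -36.  75.]
```

View pics/crop1.png

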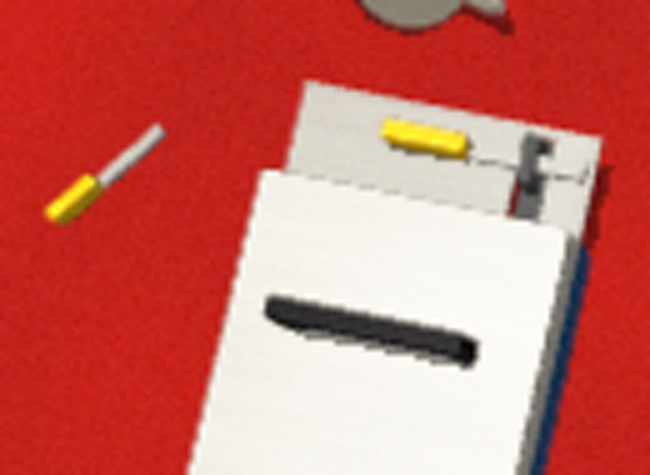

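The crop shows the pin meant: yellow grip (425,138) on the ledge, bar through the dark staple (530,160); the lone pin at left (75,200) is the small one. Moving the wrist above it.

carry_out --increments '[{"linear":[32,-32,0]},{"linear":[32,-32,0]},{"linear":[32,-32,0]},{"linear":[32,-32,0]},{"linear":[32,-32,0]},{"linear":[32,-32,0]},{"linear":[32,-32,0]},{"linear":[32,-32,0]},{"linear":[32,-32,0]},{"linear":[32,-32,0]}]'

```text
invalid input at $.increments[0]: expected keys linear, twist, hand
```

carry_out --increments '[{"linear":[32,-32,0]},{"linear":[32,-32,0]},{"linear":[32,-32,0]},{"linear":[32,-32,0]},{"linear":[32,-32,0]},{"linear":[32,-32,0]},{"linear":[32,-32,0]},{"linear":[32,-32,0]},{"linear":[32,-32,0]},{"linear":[32,-32,0]}]'

```text
invalid input at $.increments[0]: expected keys linear, twist, hand
```

carry_out --increments '[{"linear":[0,0,0],"twist":-0.145},{"linear":[0,0,0],"twist":-0.145},{"linear":[0,0,0],"twist":-0.145},{"linear":[0,0,0],"twist":-0.145},{"linear":[0,0,0],"twist":-0.145},{"linear":[0,0,0],"twist":-0.145},{"linear":[0,0,0],"twist":-0.133},{"linear":[0,0,0]},{"linear":[0,0,0]}]'

```text
invalid input at $.increments[0]: expected keys linear, twist, hand
```

```bash
python3 - <<'E'
from m1 import *
d=snap('wrist','w1'); T=pose(); print(T.round(3).tolist(),read_state()['time_s'])
[print(a,c,np.round(cv2.boxPoints(r),1).tolist()) for a,c,r in blobs(d,(20,120,100),(35,255,255))]
cv2.imwrite('pics/w1b.png',cv2.resize(cv2.imread('pics/w1.png'),(800,600)))
E
```

```text
[[0.935, 0.355, -0.0, 203.968], [0.355, -0.935, 0.001, -537.212], [0.0, -0.001, -1.0, 228.01], [0.0, 0.0, 0.0, 1.0]] 0.2
206 [ 11.9 303.2] [[2.700000047683716, 325.1000061035156], [12.699999809265137, 279.6000061035156], [21.299999237060547, 281.5], [11.399999618530273, 327.0]]
31 [490.5 286.7] [[486.0, 281.0], [488.79998779296875, 279.6000061035156], [494.6000061035156, 291.20001220703125], [491.79998779296875, 292.6000061035156]]
33 [498.  319.9] [[496.0, 314.0], [502.0, 314.0], [502.0, 324.0], [496.0, 324.0]]
51 [365. 364.] [[390.0, 364.0], [390.0, 364.0], [340.0, 364.0], [340.0, 364.0]]
```

View pics/w1b.png

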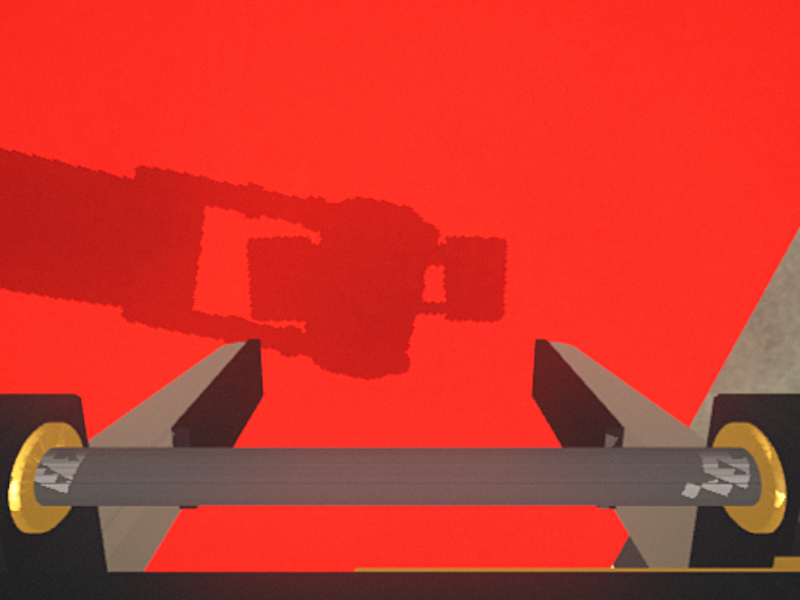

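The wrist view only shows the table, with the fingers filling the lower half (tips at rows about 340). So I'll stand off behind each target, along tool -x.

carry_out --increments '[{"linear":[32,-32,0],"twist":0,"hand":1},{"linear":[32,-32,0],"twist":0,"hand":1},{"linear":[32,-32,0],"twist":0,"hand":1},{"linear":[32,-32,0],"twist":0,"hand":1},{"linear":[32,-32,0],"twist":0,"hand":1},{"linear":[32,-32,0],"twist":0,"hand":1},{"linear":[32,-32,0],"twist":0,"hand":1},{"linear":[32,-32,0],"twist":0,"hand":1},{"linear":[32,-32,0],"twist":0,"hand":1},{"linear":[32,-32,0],"twist":0,"hand":1}]'

```text
time_s: 1.45
eef_pos: [390.0, -123.4, 228.6]
tool_rot: [3.141, -0.0, 0.363]
ft_force: [0.5, -0.1, -0.0]
width: 0.996
grasp_force: 0.0
```

carry_out --increments '[{"linear":[32,-32,0],"twist":0,"hand":1},{"linear":[32,-32,0],"twist":0,"hand":1},{"linear":[32,-32,0],"twist":0,"hand":1},{"linear":[32,-32,0],"twist":0,"hand":1},{"linear":[32,-32,0],"twist":0,"hand":1},{"linear":[32,-32,0],"twist":0,"hand":1},{"linear":[32,-32,0],"twist":0,"hand":1},{"linear":[32,-32,0],"twist":0,"hand":1}]'

```text
time_s: 2.45
eef_pos: [538.5, 206.8, 228.4]
tool_rot: [3.141, 0.0, 0.363]
ft_force: [-0.9, -0.1, 0.5]
width: 1.001
grasp_force: 0.0
```

carry_out --increments '[{"linear":[0,0,0],"twist":-0.145,"hand":1},{"linear":[0,0,0],"twist":-0.145,"hand":1},{"linear":[0,0,0],"twist":-0.145,"hand":1},{"linear":[0,0,0],"twist":-0.145,"hand":1},{"linear":[0,0,0],"twist":-0.145,"hand":1},{"linear":[0,0,0],"twist":-0.145,"hand":1},{"linear":[0,0,0],"twist":-0.133,"hand":1},{"linear":[0,0,0],"twist":0,"hand":1},{"linear":[0,0,0],"twist":0,"hand":1}]'

```text
time_s: 3.58
eef_pos: [538.0, 205.4, 228.5]
tool_rot: [-3.141, 0.0, 1.364]
ft_force: [0.3, 1.3, 0.3]
width: 1.0
grasp_force: 0.0
```

```bash
python3 - <<'E'
from m1 import *
d=snap('wrist','w2'); T=pose(); print(T.round(3).tolist(),read_state()['time_s'])
[print(a,c,np.round(cv2.boxPoints(r),1).tolist()) for a,c,r in blobs(d,(20,120,100),(35,255,255))]
cv2.imwrite('pics/w2b.png',cv2.resize(cv2.imread('pics/w2.png'),(800,600)))
E
```

```text
[[0.205, 0.979, -0.0, 538.093], [0.979, -0.205, 0.0, 205.365], [-0.0, -0.0, -1.0, 228.506], [0.0, 0.0, 0.0, 1.0]] 3.625
1000 [299.3  50.5] [[287.8999938964844, 84.0], [290.5, 17.299999237060547], [308.29998779296875, 18.100000381469727], [305.6000061035156, 84.69999694824219]]
```

View pics/w2b.png

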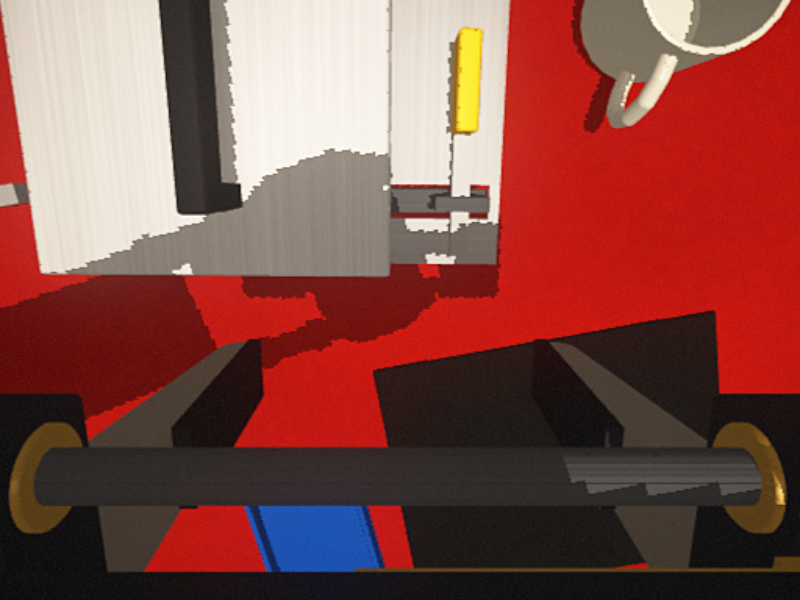

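The wrist view shows the grip at (468,80), staple (460,203), handle bar (190,110) and the mug with its handle (630,100). The lid edges run vertical, so the yaw is right.

```bash
python3 - <<'E'
from m1 import *
w=load('w2');t=load('top0');s=load('scene0')
print('tri pin',tri([(w,299.3,50.5),(t,179.8,162.4)]),tri([(w,299.3,50.5),(t,179.8,162.4),(s,332.1,229)]))
k=.64
f=lambda u,v,z:onz(w,u*k,v*k,z).round(1)
print('pin top',onz(w,299.3,50.5,94).round(1),[f(*p,96) for p in((459,28),(482,28),(455,132),(477,132))])
print('staple',f(470,197,88)); print('lid corner',f(389,275,110),f(389,0,110),f(42,272,110),'handle end',f(205,212,160), 'ledge',f(497,264,66))
print('handle tri: end',)
for y in np.r_[0:2]: pass
p=f(468,80,96)
print('delta tool to pin', (pose()[:3,:3].T@(onz(w,299.3,50.5,94)-pose()[:3,3])).round(1))
E
```

```text
tri pin [600.57725305 308.88630035  67.34224055] [596.73404911 304.33045316  86.65799438]
pin top [595.8 306.1  94. ] [array([595.5, 330.1,  96. ]), array([606.7, 327.8,  96. ]), array([584.5, 281.8,  96. ]), array([595.7, 279.4,  96. ])]
staple [587.3 246.8  88. ]
lid corner [535.8 217.5 110. ] [563.4 345.8 110. ] [357.7 256.8 110. ] handle end [468.8 269.2 160. ] ledge [599.  202.2  66. ]
handle tri: end
delta tool to pin [110.4  35.8 134.5]
```

carry_out --increments '[{"linear":[36,12,0],"twist":0,"hand":0.35},{"linear":[36,12,0],"twist":0,"hand":0.35},{"linear":[37,12,0],"twist":0,"hand":0.35},{"linear":[0,0,40],"twist":0,"hand":0.35},{"linear":[0,0,35],"twist":0,"hand":0.35},{"linear":[0,0,30],"twist":0,"hand":0.35},{"linear":[0,0,20],"twist":0,"hand":0.35},{"linear":[0,0,0],"twist":0,"hand":0.35}]'

```text
time_s: 4.62
eef_pos: [594.5, 304.4, 101.9]
tool_rot: [-3.139, 0.002, 1.365]
ft_force: [0.2, -0.7, -0.5]
width: 0.352
grasp_force: 0.0
```

```bash
python3 - <<'E'
from m1 import *
d=snap('wrist','w3'); T=pose(); print(T[:3,3].round(1))
bl=blobs(d,(20,120,100),(35,255,255),150)
[print(a,c,np.round(cv2.boxPoints(r),1).tolist()) for a,c,r in bl]
cv2.imwrite('pics/w3b.png',cv2.resize(cv2.imread('pics/w3.png'),(640,480)))
w=load('w2')
c=max(bl,key=lambda b:b[0])[1]
E
```

```text
[595.6 304.8 103.7]
2314 [257.6 230.9] [[244.89999389648438, 281.8999938964844], [247.0, 178.89999389648438], [270.6000061035156, 179.3000030517578], [268.3999938964844, 282.3999938964844]]
```

View pics/w3b.png

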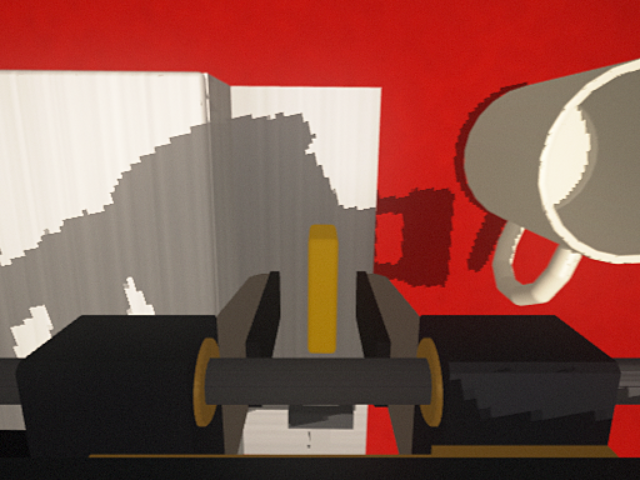

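The grip stands centred between the pads (322,290), with clear gaps to the lid's wall and the mug. Lowering, gripping, then pulling straight out.

```bash
python3 - <<'E'
from h import *
a=load('w2');b=load('w3')
p=tri([(a,470.5*.64,29*.64),(b,322*.8,226*.8)]); print('far end top of grip',p.round(1))
t=load('top0')
# staple / handle end checks; tray from top+scene
s=load('scene0')
q=[(262.7,205.3),(320.8,202.5),(322.2,231.5),(264.1,234.2)]
print('tray',[onz(t,*x,20).round(1) for x in q], 'scene',[onz(s,*x,20).round(1) for x in((195,185),(248,185),(248,207),(195,207))])
print('tri tray centre',tri([(t,292.3,218.4),(s,222.1,196.1)]).round(1))
q=[(242,196),(242,118),(306,118),(306,196)]
print('mat',[onz(t,*x,4).round(1) for x in q],'tri',tri([(t,274.1,157),(s,234.8,254.8)]).round(1))
E
```

```text
far end top of grip [602.4 331.5  83.1]
tray [array([471.3,  59.5,  20. ]), array([ 476.8, -120.2,   20. ]), array([ 387.5, -121. ,   20. ]), array([382.3,  56.9,  20. ])] scene [array([ 400. , -123.2,   20. ]), array([395.3,  51.7,  20. ]), array([482.5,  54.2,  20. ]), array([ 486.9, -114.3,   20. ])]
tri tray centre [430.5 -32.4   3. ]
mat [array([503.7, 124. ,   4. ]), array([758.5, 121.2,   4. ]), array([754.2, -85.7,   4. ]), array([500. , -77.1,   4. ])] tri [632.6  18.8 -18.8]
```

carry_out --increments '[{"linear":[0,0,12],"twist":0,"hand":0.35},{"linear":[0,0,8],"twist":0,"hand":0.35},{"linear":[0,0,0],"twist":0,"hand":0},{"linear":[0,0,0],"twist":0,"hand":0},{"linear":[0,0,0],"twist":0,"hand":0},{"linear":[0,0,0],"twist":0,"hand":0},{"linear":[0,0,0],"twist":0,"hand":0}]' --grip_force 20

```text
time_s: 5.55
eef_pos: [595.8, 304.9, 84.0]
tool_rot: [3.141, -0.0, 1.366]
ft_force: [0.4, 0.2, -0.3]
width: 0.13
grasp_force: 20.0
```

carry_out --increments '[{"linear":[6,0,0],"twist":0,"hand":0},{"linear":[8,0,0],"twist":0,"hand":0},{"linear":[10,0,0],"twist":0,"hand":0},{"linear":[10,0,0],"twist":0,"hand":0},{"linear":[10,0,0],"twist":0,"hand":0},{"linear":[10,0,0],"twist":0,"hand":0},{"linear":[10,0,0],"twist":0,"hand":0},{"linear":[0,0,0],"twist":0,"hand":0}]'

```text
time_s: 6.55
eef_pos: [609.0, 369.2, 84.0]
tool_rot: [3.141, -0.002, 1.367]
ft_force: [-0.0, 2.8, 4.2]
width: 0.129
grasp_force: 20.0
```

```bash
python3 - <<'E'
from h import *
print(pose()[:3,3].round(1),read_state()['ft_force'].round(1),read_state()['width'])
t=snap('top','t1'); cv2.imwrite('pics/t1b.png',cv2.resize(t['frame'][120:250,80:280,::-1],(800,520),interpolation=cv2.INTER_CUBIC))
E
```

```text
[609.  369.2  84. ] [-0.   2.8  4.2] 0.12913054977800545
```

View pics/t1b.png

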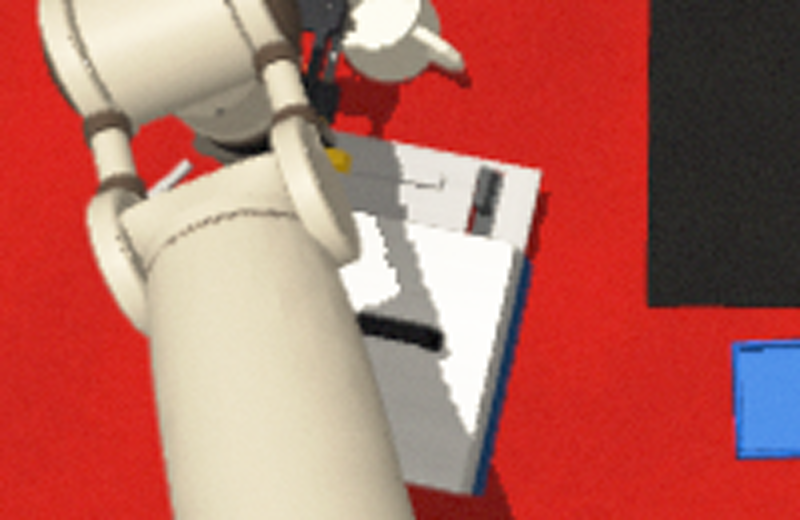

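Tip (445,182) is now well clear of the staple (485,200). Lifting and carrying it to the tray.

carry_out --increments '[{"linear":[0,0,-20],"twist":0,"hand":0},{"linear":[0,0,-40],"twist":0,"hand":0},{"linear":[0,0,-50],"twist":0,"hand":0},{"linear":[0,0,-40],"twist":0,"hand":0},{"linear":[-39,-10,0],"twist":0,"hand":0},{"linear":[-39,-10,0],"twist":0,"hand":0},{"linear":[-39,-10,0],"twist":0,"hand":0},{"linear":[-39,-10,0],"twist":0,"hand":0},{"linear":[-39,-10,0],"twist":0,"hand":0}]'

```text
time_s: 7.72
eef_pos: [518.8, 185.4, 234.0]
tool_rot: [-3.141, 0.0, 1.366]
ft_force: [0.4, -0.2, -0.3]
width: 0.127
grasp_force: 20.0
```

carry_out --increments '[{"linear":[-40,-10,0],"twist":0,"hand":0},{"linear":[-40,-10,0],"twist":0,"hand":0},{"linear":[-40,-10,0],"twist":0,"hand":0},{"linear":[-40,-10,0],"twist":0,"hand":0},{"linear":[-40,-10,0],"twist":0,"hand":0},{"linear":[0,0,20],"twist":-0.12,"hand":0},{"linear":[0,0,20],"twist":-0.115,"hand":0},{"linear":[0,0,0],"twist":0,"hand":0}]'

```text
time_s: 8.72
eef_pos: [428.8, 1.2, 192.5]
tool_rot: [-3.138, -0.001, 1.599]
ft_force: [0.6, -0.9, -1.4]
width: 0.132
grasp_force: 20.0
```

```bash
python3 - <<'E'
from m1 import *
d=snap('wrist','w4'); print(pose()[:3,3].round(1),read_state()['tool_rot'],read_state()['width'])
for a,c,r in blobs(d,(100,120,60),(125,255,255),150): print(a,c,[onz(d,*x,20).round(1).tolist() for x in cv2.boxPoints(r)])
for a,c,r in blobs(d,(20,120,80),(35,255,255),150): print('y',a,c,np.round(cv2.boxPoints(r)).tolist())
cv2.imwrite('pics/w4b.png',d['frame'][:,:,::-1])
E
```

```text
[429.7   1.1 193.7] [-3.14051081e+00 -4.56396792e-04  1.59835185e+00] 0.12913714189561717
6411 [246. 163.] [[381.8, 57.8, 20.0], [468.4, 61.2, 20.0], [476.0, -47.2, 20.0], [382.6, -51.0, 20.0]]
y 2536 [253.9 237.6] [[241.0, 188.0], [267.0, 188.0], [267.0, 286.0], [241.0, 286.0]]
y 400 [209.6 305.2] [[204.0, 340.0], [207.0, 271.0], [217.0, 271.0], [214.0, 340.0]]
y 396 [298.4 305.2] [[291.0, 271.0], [301.0, 271.0], [304.0, 340.0], [294.0, 340.0]]
y 835 [351.  360.5] [[284.0, 357.0], [421.0, 357.0], [421.0, 364.0], [284.0, 364.0]]
```

View pics/w4b.png

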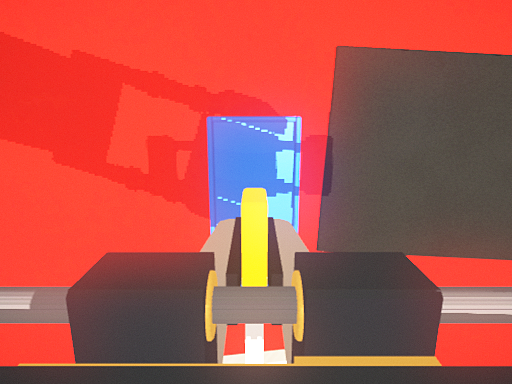

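Tray centred at about (428,-30). The grip (254,237) is over its middle and in line, so I'll lower it and release.

carry_out --increments '[{"linear":[2,-2,40],"twist":0,"hand":0},{"linear":[0,0,40],"twist":0,"hand":0},{"linear":[0,0,40],"twist":0,"hand":0},{"linear":[0,0,25],"twist":0,"hand":0},{"linear":[0,0,15],"twist":0,"hand":0},{"linear":[0,0,8],"twist":0,"hand":0},{"linear":[0,0,0],"twist":0,"hand":0},{"linear":[0,0,0],"twist":0,"hand":0}]'

```text
time_s: 9.78
eef_pos: [429.1, 2.7, 26.6]
tool_rot: [3.14, 0.001, 1.601]
ft_force: [-0.0, -0.3, -0.6]
width: 0.125
grasp_force: 20.0
```

carry_out --increments '[{"linear":[0,0,0],"twist":0,"hand":0.3},{"linear":[0,0,0],"twist":0,"hand":0.3},{"linear":[0,0,0],"twist":0,"hand":0.3},{"linear":[0,0,-20],"twist":0,"hand":0.3},{"linear":[0,0,-50],"twist":0,"hand":0.3},{"linear":[0,0,-60],"twist":0,"hand":0.5},{"linear":[0,0,-60],"twist":0,"hand":1},{"linear":[0,0,-40],"twist":0,"hand":1},{"linear":[-40,0,0],"twist":0,"hand":1},{"linear":[-40,0,0],"twist":0,"hand":1}]'

```text
time_s: 11.02
eef_pos: [430.9, -77.8, 256.5]
tool_rot: [3.14, 0.001, 1.602]
ft_force: [-0.1, -0.4, 0.4]
width: 0.821
grasp_force: 0.0
```

```bash
python3 - <<'E'
from m1 import *
d=snap('wrist','w5'); print(pose()[:3,3].round(1),read_state()['tool_rot'],read_state()['width'])
for a,c,r in blobs(d,(100,120,60),(125,255,255),150): print(a,c,[onz(d,*x,20).round(1).tolist() for x in cv2.boxPoints(r)])
for a,c,r in blobs(d,(20,120,80),(35,255,255),150): print('y',a,c,[onz(d,*x,30).round(1).tolist() for x in cv2.boxPoints(r)])
t=snap('top','t2')
for a,c,r in blobs(t,(20,120,120),(35,255,255)): print('ty',a,c, onz(t,*c,30).round(1))
cv2.imwrite('pics/w5b.png',d['frame'][:,:,::-1])
E
```

```text
[430.7 -81.9 256. ] [3.14103822 0.00369822 1.59862344] 0.864581712086564
7180 [250.2 140.1] [[381.8, 50.3, 20.0], [469.1, 53.0, 20.0], [478.9, -117.7, 20.0], [382.0, -120.6, 20.0]]
y 284 [254.1 101.7] [[422.7, 19.9, 30.0], [433.4, 20.3, 30.0], [434.8, -23.8, 30.0], [423.8, -24.1, 30.0]]
ty 282 [395.9 123.9] [ 720.3 -364.2   30. ]
ty 26 [383.6 136.2] [ 681.2 -323.2   30. ]
ty 48 [109.6 174.5] [575.3 535.2  30. ]
ty 46 [393.3 190.5] [ 508.8 -342.3   30. ]
ty 66 [281.5 218.1] [429.9   2.9  30. ]
ty 162 [179.4 309.3] [164.4 312.4  30. ]
```

Pin lies at about (429,0) along the tray and inside its walls. Next, the lid handle: I'll take a closer look from 100 mm short of it.

carry_out --increments '[{"linear":[38,4,0],"twist":0,"hand":1},{"linear":[38,4,0],"twist":0,"hand":1},{"linear":[38,4,0],"twist":0,"hand":1},{"linear":[38,4,0],"twist":0,"hand":1},{"linear":[38,4,0],"twist":0,"hand":1},{"linear":[38,4,0],"twist":0,"hand":1},{"linear":[38,4,0],"twist":0.12,"hand":1},{"linear":[38,4,0],"twist":0.113,"hand":1},{"linear":[0,0,0],"twist":0,"hand":1},{"linear":[0,0,0],"twist":0,"hand":1}]'

```text
time_s: 12.38
eef_pos: [457.5, 227.0, 255.3]
tool_rot: [-3.141, 0.001, 1.369]
ft_force: [-0.2, 0.0, -0.7]
width: 0.999
grasp_force: 0.0
```

```bash
python3 - <<'E'
from m1 import *
d=snap('wrist','w6'); T=pose(); print(T[:3,3].round(1),read_state()['tool_rot'],read_state()['width'])
for a,c,r in blobs(d,(0,0,0),(180,255,60),300): print(a,c,np.round(cv2.boxPoints(r)).tolist())
cv2.imwrite('pics/w6b.png',d['frame'][:,:,::-1])
E
```

```text
[457.7 226.7 255.5] [-3.14125338e+00  4.71376662e-04  1.36829663e+00] 1.002004872215654
450 [247.9 122.2] [[242.0, 89.0], [259.0, 89.0], [259.0, 140.0], [242.0, 140.0]]
47644 [282.3 306.6] [[-0.0, 199.0], [511.0, 199.0], [511.0, 383.0], [0.0, 383.0]]
```

View pics/w6b.png

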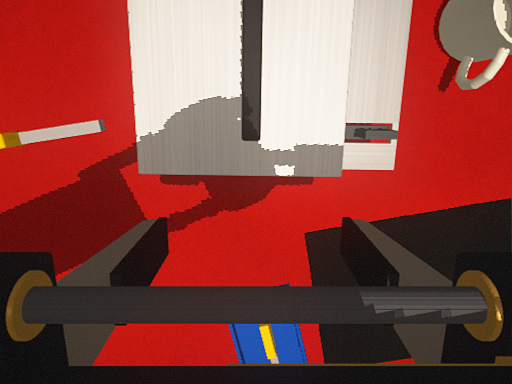

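Near end of the handle bar at (242..260,139), lid edge at row 175, and the pin visible in the tray at (266,340).

```bash
python3 - <<'E'
from h import *
a=load('w2');b=load('w6')
print('left corner',tri([(a,113.3,135.5),(b,242,139.5)]).round(1))
print('z160: w6',onz(b,242,139.5,160).round(1),onz(b,260,139.5,160).round(1),'w2',onz(a,113.3,135.5,160).round(1),onz(a,138,135.5,160).round(1))
print('lid corners w6',[onz(b,*p,110).round(1) for p in((139,174),(342,177))], 'staple',onz(b,385,130,88).round(1))
print('lid tri', tri([(a,389*.64,275*.64),(b,342,177)]).round(1), tri([(a,42*.64,272*.64),(b,139,174)]).round(1))
T=pose(); e=(onz(b,242,139.5,160)+onz(b,260,139.5,160))/2; y=np.array([.205,.979,0]); print('handle mid',e+56*y, (T[:3,:3].T@(e+56*y-T[:3,3])).round(1))
E
```

```text
left corner [457.  271.5 159.4]
z160: w6 [457.  271.3 160. ] [469.9 268.6 160. ] w2 [457.3 271.8 160. ] [473.1 268.4 160. ]
lid corners w6 [array([357. , 255.7, 110. ]), array([535.9, 216.1, 110. ])] staple [586.6 247.1  88. ]
lid tri [535.7 217.1 111.3] [356.7 256.2 108.8]
handle mid [474.93696859 324.77923301 160.        ] [99.6 -2.8 95.4]
```

carry_out --increments '[{"linear":[33,-1,0],"twist":0.01,"hand":0.5},{"linear":[33,-1,0],"twist":0,"hand":0.5},{"linear":[33,0,0],"twist":0,"hand":0.5},{"linear":[0,0,40],"twist":0,"hand":0.5},{"linear":[0,0,40],"twist":0,"hand":0.5},{"linear":[0,0,20],"twist":0,"hand":0.5},{"linear":[0,0,11],"twist":0,"hand":0.5},{"linear":[0,0,0],"twist":0,"hand":0.5},{"linear":[0,0,0],"twist":0,"hand":0},{"linear":[0,0,0],"twist":0,"hand":0}]' --grip_force 45

```text
time_s: 13.68
eef_pos: [477.4, 324.7, 145.9]
tool_rot: [3.14, -0.001, 1.358]
ft_force: [0.3, -0.6, -0.8]
width: 0.308
grasp_force: 0.0
```

carry_out --increments '[{"linear":[0,0,0],"twist":0,"hand":0},{"linear":[0,0,0],"twist":0,"hand":0},{"linear":[0,0,0],"twist":0,"hand":0},{"linear":[0,0,-4],"twist":0,"hand":0},{"linear":[0,0,-6],"twist":0,"hand":0},{"linear":[0,0,0],"twist":0,"hand":0}]'

```text
time_s: 14.42
eef_pos: [476.8, 324.4, 154.7]
tool_rot: [3.141, -0.0, 1.358]
ft_force: [0.2, 0.5, -4.6]
width: 0.15
grasp_force: 45.0
```

carry_out --increments '[{"linear":[0,0,-15],"twist":0,"hand":0},{"linear":[0,0,-25],"twist":0,"hand":0},{"linear":[0,0,-30],"twist":0,"hand":0},{"linear":[0,0,-30],"twist":0,"hand":0},{"linear":[0,0,-20],"twist":0,"hand":0},{"linear":[-15,11,0],"twist":0,"hand":0},{"linear":[-25,18,0],"twist":0,"hand":0},{"linear":[-30,22,0],"twist":0,"hand":0},{"linear":[-30,22,0],"twist":0,"hand":0},{"linear":[-30,22,0],"twist":0,"hand":0}]'

```text
time_s: 15.68
eef_pos: [542.1, 174.9, 273.4]
tool_rot: [-3.14, 0.001, 1.357]
ft_force: [-0.6, -0.4, -5.4]
width: 0.149
grasp_force: 45.0
```

carry_out --increments '[{"linear":[-30,22,0],"twist":0,"hand":0},{"linear":[-30,22,0],"twist":0,"hand":0},{"linear":[-30,22,0],"twist":0,"hand":0},{"linear":[-25,18,0],"twist":0,"hand":0},{"linear":[-24,17,0],"twist":0,"hand":0},{"linear":[0,0,0],"twist":-0.05,"hand":0},{"linear":[0,0,0],"twist":-0.08,"hand":0},{"linear":[0,0,0],"twist":-0.083,"hand":0},{"linear":[0,0,0],"twist":0,"hand":0},{"linear":[0,0,0],"twist":0,"hand":0}]'

```text
time_s: 16.92
eef_pos: [611.0, 19.5, 274.0]
tool_rot: [-3.14, 0.0, 1.569]
ft_force: [-0.1, 0.3, -4.7]
width: 0.15
grasp_force: 45.0
```

```bash
python3 - <<'E'
from h import *
d=snap('wrist','w7'); t=snap('top','t3'); print(pose().round(2)[:3,3],read_state()['tool_rot'],read_state()['ft_force'].round(1),read_state()['width'],read_state()['time_s'])
cv2.imwrite('pics/t3b.png',np.hstack([d['frame'],t['frame']])[:,:,::-1][:, :, :].copy() if 0 else cv2.resize(np.hstack([d['frame'],t['frame']])[:,:,::-1],(800,300),interpolation=cv2.INTER_AREA))
E
```

```text
[611.21  19.83 274.32] [-3.14109216e+00  5.63133345e-05  1.56976002e+00] [ 0.   0.8 -4.7] 0.14645059551754885 17.025
```

View pics/t3b.png

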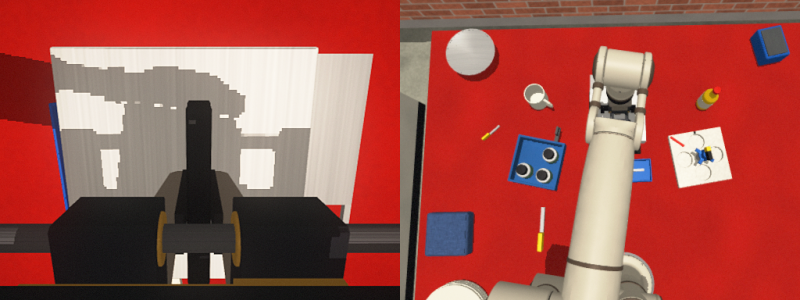

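The top view shows three tins in the crate (548,155), (522,172), (543,176), with the lid held over the mat. Lowering the lid.

carry_out --increments '[{"linear":[0,0,20],"twist":0,"hand":0},{"linear":[0,0,35],"twist":0,"hand":0},{"linear":[0,0,35],"twist":0,"hand":0},{"linear":[0,0,35],"twist":0,"hand":0},{"linear":[0,0,25],"twist":0,"hand":0},{"linear":[0,0,15],"twist":0,"hand":0},{"linear":[0,0,10],"twist":0,"hand":0},{"linear":[0,0,5],"twist":0,"hand":0},{"linear":[0,0,3],"twist":0,"hand":0},{"linear":[0,0,0],"twist":0,"hand":0}]'

```text
time_s: 18.27
eef_pos: [611.7, 20.1, 92.1]
tool_rot: [3.141, 0.0, 1.571]
ft_force: [-0.2, -0.3, -5.2]
width: 0.146
grasp_force: 45.0
```

carry_out --increments '[{"linear":[0,0,1],"twist":0,"hand":0},{"linear":[0,0,0],"twist":0,"hand":0},{"linear":[0,0,0],"twist":0,"hand":0}]'

```text
time_s: 18.65
eef_pos: [611.5, 20.1, 90.8]
tool_rot: [3.141, 0.0, 1.571]
ft_force: [0.1, 0.0, -5.5]
width: 0.15
grasp_force: 45.0
```

carry_out --increments '[{"linear":[0,0,1],"twist":0,"hand":0},{"linear":[0,0,1],"twist":0,"hand":0},{"linear":[0,0,0],"twist":0,"hand":0},{"linear":[0,0,0],"twist":0,"hand":0.4},{"linear":[0,0,0],"twist":0,"hand":0.4},{"linear":[0,0,0],"twist":0,"hand":0.4},{"linear":[0,0,0],"twist":0,"hand":0.4},{"linear":[0,0,-20],"twist":0,"hand":0.4},{"linear":[0,0,-40],"twist":0,"hand":0.4},{"linear":[0,0,-50],"twist":0,"hand":0.6}]'

```text
time_s: 19.9
eef_pos: [610.9, 20.2, 200.3]
tool_rot: [-3.141, -0.0, 1.571]
ft_force: [1.4, 0.0, 1.0]
width: 0.487
grasp_force: 0.0
```

carry_out --increments '[{"linear":[0,0,-50],"twist":0,"hand":0.6},{"linear":[30,-20,0],"twist":0.03,"hand":0.6},{"linear":[30,-20,0],"twist":0.03,"hand":0.6},{"linear":[30,-20,0],"twist":0.03,"hand":0.6},{"linear":[30,-20,0],"twist":0.03,"hand":0.6},{"linear":[30,-20,0],"twist":0.03,"hand":0.6},{"linear":[30,-20,0],"twist":0.03,"hand":0.6},{"linear":[0,-20,0],"twist":0.03,"hand":0.6},{"linear":[0,0,0],"twist":0,"hand":0.6},{"linear":[0,0,0],"twist":0,"hand":0.6}]'

```text
time_s: 21.15
eef_pos: [486.5, 211.6, 249.6]
tool_rot: [3.14, -0.001, 1.361]
ft_force: [0.4, 0.1, -0.6]
width: 0.602
grasp_force: 0.0
```

```bash
python3 - <<'E'
from m1 import *
d=snap('wrist','w8'); t=snap('top','t4'); print(pose().round(2)[:3,3],read_state()['tool_rot'],read_state()['time_s'])
for a,c,r in blobs(d,(0,0,0),(180,120,70),150): print('bl',a,c,[round(x,1) for x in r[1]],onz(d,*c,98).round(1))
for a,c,r in blobs(t,(0,0,0),(180,120,70),20): print('tb',a,c,[round(x,1) for x in r[1]],onz(t,*c,98).round(1))
cv2.imwrite('pics/w8b.png',cv2.resize(np.hstack([d['frame'],t['frame']])[:,:,::-1],(800,300),interpolation=cv2.INTER_AREA))
E
```

```text
[486.45 211.43 249.02] [ 3.14083010e+00 -2.28680508e-04  1.36008178e+00] 21.25
bl 1248 [155.   14.6] [34.0, 51.0] [435.7 366.7  98. ]
bl 817 [151.9 104.1] [42.0, 47.0] [413.2 298.1  98. ]
bl 727 [238.3 115.3] [41.7, 29.0] [485.2 272.8  98. ]
bl 360 [456.  198.8] [8.8, 113.6] [668.  155.3  98. ]
bl 1149 [171.3 275.1] [63.1, 109.8] [386.3 136.1  98. ]
bl 1329 [324.9 263.7] [43.6, 55.2] [537. 116.  98.]
bl 22252 [140.4 336.9] [131.0, 511.0] [336.4  75.1  98. ]
bl 11943 [451.  305.9] [110.0, 139.0] [654.7  43.   98. ]
bl 253 [305.1 343.1] [39.8, 7.6] [502.2  31.5  98. ]
tb 382 [260.7 176.5] [65.0, 78.0] [547.6  64.2  98. ]
tb 63 [291.  125.2] [12.0, 4.0] [701.1 -28.9  98. ]
tb 74 [305.4 137.3] [49.0, 2.0] [663.1 -70.4  98. ]
tb 2150 [ 19.1 259.7] [9.7, 252.7] [318.4 760.4  98. ]
tb 85 [214.  157.9] [31.0, 7.0] [605.9 201.   98. ]
tb 188 [275.3 155.3] [7.0, 35.0] [610.3  20.   98. ]
tb 58 [196.1 193.1] [4.9, 20.0] [501.9 253.4  98. ]
tb 423 [187.8 211.9] [33.0, 33.5] [447.4 277.2  98. ]
tb 66 [395.1 199. ] [10.2, 6.3] [ 474.2 -323.    98. ]
tb 183 [ 90.6 296.2] [52.0, 6.0] [213.5 550.1  98. ]
```

View pics/w8b.png

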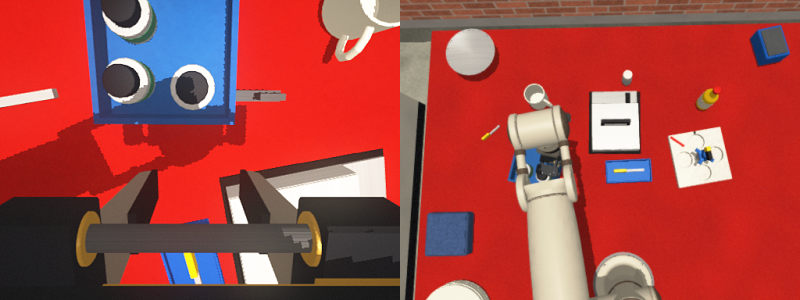

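The left half shows three tins: (122,80), (192,87), (127,15), with the lid flat on the mat in the right half at (614,122). I'll fit circles to the caps.

```bash
cat > tin.py <<'E'
from m1 import *
def caps(d,roi=None,rr=(19,24),z=98,p2=12,mind=45):
    g=cv2.cvtColor(d['frame'],cv2.COLOR_RGB2GRAY); g=cv2.medianBlur(g,3)
    x0,y0,x1,y1=roi or (0,0,512,384)
    g=g[y0:y1,x0:x1]; 
    c=cv2.HoughCircles(cv2.resize(g,None,fx=2,fy=2),cv2.HOUGH_GRADIENT,1,mind*2,param1=100,param2=p2,minRadius=2*rr[0],maxRadius=2*rr[1])
    return [] if c is None else [(u/2+x0,v/2+y0,r/2,onz(d,u/2+x0,v/2+y0,z).round(1)) for u,v,r in c[0]]
E
python3 - <<'E'
from tin import *
d=load('w8')
print('caps',*caps(d,(115,0,310,160)),sep='\n')
print('rims',*caps(d,(115,0,310,165),(26,32),68),sep='\n')
hsv=cv2.cvtColor(d['frame'],cv2.COLOR_RGB2HSV)
for th in(60,80,95):
    m=((hsv[:,:,2]<th)&(hsv[:,:,1]<100)).astype(np.uint8)[:160,100:310]
    n,l,s,c=cv2.connectedComponentsWithStats(m)
    print(th,[(s[i].tolist(),(c[i]+[100,0]).round(1).tolist()) for i in range(1,n) if s[i,4]>300])
C=np.array([466.2,325.9]);X=np.array([.977,-.213]);Y=np.array([.213,.977])
for i in(1,-1):
  for j in(1,-1): 
    p=C+42*i*X+42*j*Y; print(i,j,p.round(1),np.round(proj(d,[*p,98]),1))
E
```

```text
caps
(np.float32(245.25), np.float32(111.75), np.float32(21.1), array([491.8, 274.5,  98. ]))
(np.float32(148.25), np.float32(105.25), np.float32(23.7), array([409.8, 297.8,  98. ]))
(np.float32(158.75), np.float32(14.75), np.float32(21.8), array([438.7, 366. ,  98. ]))
rims
(np.float32(245.75), np.float32(111.25), np.float32(29.15), array([491.7, 274.8,  68. ]))
(np.float32(158.75), np.float32(104.25), np.float32(30.05), array([411.3, 298.7,  68. ]))
(np.float32(162.25), np.float32(16.75), np.float32(29.45), array([435.5, 372.4,  68. ]))
60 [([29, 0, 52, 35, 608], [157.9, 17.8]), ([125, 95, 29, 38, 667], [237.6, 115.3])]
80 [([29, 0, 52, 35, 1423], [155.9, 14.7]), ([30, 82, 49, 43, 1509], [153.1, 103.1]), ([125, 91, 42, 43, 816], [239.7, 114.2])]
95 [([29, 0, 52, 35, 1433], [156.0, 14.7]), ([30, 82, 49, 43, 1643], [153.8, 103.1]), ([125, 91, 42, 43, 1241], [244.0, 112.4])]
1 1 [516.2 358. ] [252.3   3.6]
1 -1 [498.3 275.9] [252.1 108.6]
-1 1 [434.1 375.9] [150.    3.1]
-1 -1 [416.2 293.8] [156.6 108.3]
```

carry_out --increments '[{"linear":[32,-4,0],"twist":0,"hand":0.56},{"linear":[31,-4,20],"twist":0,"hand":0.56},{"linear":[0,0,40],"twist":0,"hand":0.56},{"linear":[0,0,40],"twist":0,"hand":0.56},{"linear":[0,0,14],"twist":0,"hand":0.56},{"linear":[0,0,0],"twist":0,"hand":0.56},{"linear":[0,0,0],"twist":0,"hand":0.56}]'

```text
time_s: 22.12
eef_pos: [492.5, 275.4, 136.6]
tool_rot: [3.139, -0.002, 1.36]
ft_force: [-0.1, 0.1, 0.2]
width: 0.558
grasp_force: 0.0
```

```bash
python3 - <<'E'
from tin import *
d=snap('wrist','w9');T=pose(); print(T[:3,3].round(1))
x,y=proj(d,[491.8,274.6,98]); print('expect',x,y,340.6*19/(T[2,3]+157-98))
roi=(max(0,int(x)-60),max(0,int(y)-60),int(x)+60,int(y)+60)
print(*caps(d,roi,(26,36),98,10,20),sep='\n')
hsv=cv2.cvtColor(d['frame'],cv2.COLOR_RGB2HSV); 
print(hsv[int(y)-60:int(y)+50:6,int(x),2], hsv[int(y),int(x)-70:int(x)+70:5,2])
cv2.imwrite('pics/w9b.png',d['frame'][:,:,::-1])
E
```

```text
[492.5 275.5 136.7]
expect 254.0642458410348 221.869246271007 33.0649624510193
(np.float32(253.25), np.float32(220.75), np.float32(29.65), array([491.5, 275.4,  98. ]))
(np.float32(256.75), np.float32(200.25), np.float32(34.6), array([496.2, 287.5,  98. ]))
[135 205 227 228  60  55  64  59  55  52  55  54  57  65  65 128 183 177
 255] [181 175 180  61  54 171 173 229  32  53  52  53  56  55  55  54  51  53
  52  55  61 236 254 255  54  62 182 176]
```

View pics/w9b.png

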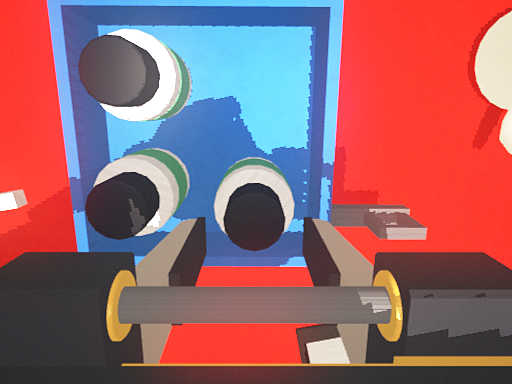

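Cap (254,219) sits centred between the fingers; the other two tins are at (124,205) and (120,70). Descending to grip.

carry_out --increments '[{"linear":[0,0,25],"twist":0,"hand":0.56},{"linear":[0,0,18],"twist":0,"hand":0.56},{"linear":[0,0,8],"twist":0,"hand":0.56},{"linear":[0,0,0],"twist":0,"hand":0.56},{"linear":[0,0,0],"twist":0,"hand":0.3},{"linear":[0,0,0],"twist":0,"hand":0.3},{"linear":[0,0,0],"twist":0,"hand":0.3},{"linear":[0,0,0],"twist":0,"hand":0.3}]' --grip_force 30

```text
time_s: 23.18
eef_pos: [491.6, 275.4, 84.3]
tool_rot: [3.14, -0.001, 1.361]
ft_force: [0.7, -0.1, 2.4]
width: 0.407
grasp_force: 30.0
```

```bash
python3 - <<'E'
from tin import *
t=snap('top','t5'); print(pose()[:3,3].round(1),read_state()['width'],read_state()['grasp_force'])
# carrier from top
hsv=cv2.cvtColor(t['frame'],cv2.COLOR_RGB2HSV)
m=((hsv[:,:,1]<60)&(hsv[:,:,2]>150)).astype(np.uint8); m[:,:335]=0;m[:,430:]=0;m[:155]=0;m[250:]=0
c=max(cv2.findContours(m,cv2.RETR_EXTERNAL,cv2.CHAIN_APPROX_NONE)[0],key=cv2.contourArea); r=cv2.minAreaRect(c)
P=[onz(t,*x,20)[:2] for x in cv2.boxPoints(r)]; print(np.round(P,1).tolist(),np.mean(P,0).round(1),r)
m=cv2.inRange(hsv,np.array([0,150,100]),np.array([8,255,255])); m[:,:350]=0;m[:,375:]=0;m[:170]=0;m[195:]=0
k=cv2.erode(cv2.fillPoly(np.zeros_like(m),[cv2.boxPoints(r).astype(np.int32)],255),np.ones((5,5)))
v,u=np.nonzero(m&k); q=np.c_[u,v]; print(len(q),[onz(t,*x,20).round(1) for x in (q.mean(0),q[np.argmin(q@[1,1])],q[np.argmax(q@[1,1])])])
E
```

```text
[491.6 275.4  84.3] 0.4085726183322522 29.988572001457214
[[566.3, -191.5], [602.4, -410.5], [393.6, -432.5], [358.8, -218.7]] [ 480.3 -313.3] ((383.4439697265625, 200.69200134277344), (67.88703155517578, 70.74919128417969), 79.69515228271484)
39 [array([ 538.9, -232.4,   20. ]), array([ 555.2, -214.1,   20. ]), array([ 526. , -252.9,   20. ])]
```

carry_out --increments '[{"linear":[0,0,-20],"twist":0,"hand":0.3},{"linear":[0,0,-45],"twist":0,"hand":0.3},{"linear":[0,0,-50],"twist":0,"hand":0.3},{"linear":[0,0,-50],"twist":0,"hand":0.3},{"linear":[-20,0,0],"twist":0,"hand":0.3},{"linear":[-35,1,0],"twist":0,"hand":0.3},{"linear":[-40,1,0],"twist":0,"hand":0.3},{"linear":[-40,1,0],"twist":0,"hand":0.3},{"linear":[-40,1,0],"twist":0,"hand":0.3},{"linear":[-40,1,0],"twist":0,"hand":0.3}]'

```text
time_s: 24.48
eef_pos: [449.0, 62.5, 246.1]
tool_rot: [-3.137, 0.001, 1.361]
ft_force: [1.0, 0.2, -1.2]
width: 0.409
grasp_force: 30.0
```

carry_out --increments '[{"linear":[-40,1,0],"twist":0,"hand":0.3},{"linear":[-40,1,0],"twist":0,"hand":0.3},{"linear":[-40,1,0],"twist":0,"hand":0.3},{"linear":[-40,1,0],"twist":0,"hand":0.3},{"linear":[-40,1,0],"twist":0,"hand":0.3},{"linear":[-40,0,0],"twist":0,"hand":0.3},{"linear":[-40,0,0],"twist":0,"hand":0.3},{"linear":[-40,0,0],"twist":0,"hand":0.3},{"linear":[-40,0,0],"twist":0,"hand":0.3},{"linear":[-40,0,0],"twist":0,"hand":0.3}]'

```text
time_s: 25.72
eef_pos: [370.7, -328.5, 246.0]
tool_rot: [-3.138, -0.003, 1.36]
ft_force: [0.7, 0.7, -2.4]
width: 0.404
grasp_force: 30.0
```

carry_out --increments '[{"linear":[0,0,0],"twist":0.15,"hand":0.3},{"linear":[0,0,0],"twist":0.15,"hand":0.3},{"linear":[0,0,0],"twist":0.15,"hand":0.3},{"linear":[0,0,0],"twist":0.15,"hand":0.3},{"linear":[0,0,0],"twist":0.15,"hand":0.3},{"linear":[0,0,0],"twist":0.15,"hand":0.3},{"linear":[0,0,0],"twist":0.15,"hand":0.3},{"linear":[0,0,0],"twist":0.16,"hand":0.3},{"linear":[0,0,0],"twist":0,"hand":0.3},{"linear":[0,0,0],"twist":0,"hand":0.3}]'

```text
time_s: 26.98
eef_pos: [371.9, -327.9, 247.3]
tool_rot: [-3.14, 0.001, 0.153]
ft_force: [-0.3, 0.5, -0.9]
width: 0.405
grasp_force: 30.0
```

```bash
python3 - <<'E'
from tin import *
d=snap('wrist','w10');T=pose(); print(T[:3,3].round(1),read_state()['tool_rot'],read_state()['width'],read_state()['time_s'],read_state()['ft_force'].round(1))
cv2.imwrite('pics/w10b.png',cv2.resize(d['frame'][:,:,::-1],(800,600)))
for a,c,r in blobs(d,(20,120,80),(35,255,255),60): print('y',a,c,np.round(cv2.boxPoints(r)).tolist())
E
```

```text
[ 372.1 -328.   247.7] [-3.14008506e+00  7.75820445e-04  1.52742840e-01] 0.4081445949679671 27.025 [ 0.1 -0.5 -1.7]
y 492 [256.5  24.8] [[247.0, 13.0], [267.0, 13.0], [267.0, 37.0], [247.0, 37.0]]
y 103 [259. 364.] [[310.0, 364.0], [310.0, 364.0], [208.0, 364.0], [208.0, 364.0]]
```

View pics/w10b.png

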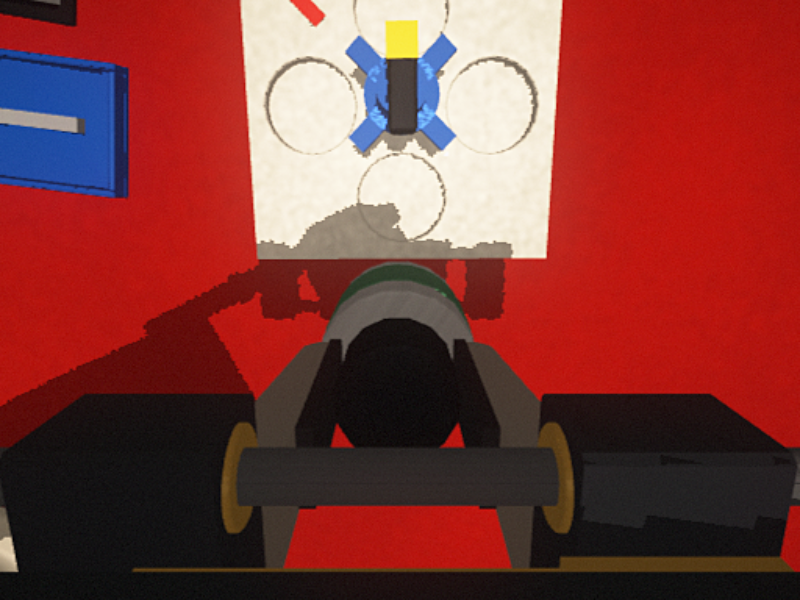

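The view shows pockets at (311,106), (491,106) and (402,197), part of the fourth at the top (402,10), and the handle with its yellow end up (402,38). The held tin's cap is at (398,385). Fitting circles to the pocket rims.

```bash
cat > fit.py <<'E'
from tin import *
from scipy.optimize import least_squares
def pocket(d,u0,v0,r0,z=20):
    g=cv2.cvtColor(d['frame'],cv2.COLOR_RGB2GRAY).astype(float)
    P=[]
    for a in np.linspace(0,2*np.pi,120,endpoint=False):
        rs=np.arange(r0-5,r0+5,.25); x=u0+rs*np.cos(a); y=v0+rs*np.sin(a)
        p=cv2.remap(g.astype(np.float32),x.astype(np.float32)[None],y.astype(np.float32)[None],cv2.INTER_LINEAR)[0]
        i=np.argmin(p)
        if np.median(p)-p[i]>25 and 0<i<len(p)-1 and y.min()>0: P.append(onz(d,x[i],y[i],z)[:2])
    P=np.array(P)
    f=lambda q:np.hypot(P[:,0]-q[0],P[:,1]-q[1])-31
    s=least_squares(f,P.mean(0),loss='soft_l1',f_scale=.5); 
    s2=least_squares(lambda q:np.hypot(P[:,0]-q[0],P[:,1]-q[1])-q[2],[*s.x,31],loss='soft_l1',f_scale=.5)
    return s.x.round(1),s2.x.round(1),len(P),np.median(abs(f(s.x))).round(2)
E
python3 - <<'E'
from fit import *
d=load('w10');k=.64
p3=pocket(d,402*k,197*k,43.5*k);p2=pocket(d,311*k,106*k,46*k);p4=pocket(d,491*k,106*k,46*k)
print('p3',p3);print('p2',p2);print('p4',p4)
c=(p2[0]+p4[0])/2; y=p2[0]-p4[0]; print('c',c,np.hypot(*y),'yaw',np.arctan2(-y[0],y[1]),'x3',c-p3[0])
T=pose(); print('cap proj',np.array(proj(d,T[:3,3]+[0,0,13.7]))/k)
print(*caps(d,(190,190,330,300),(32,44),T[2,3]+13.7,10,20),sep='\n')
print('yellow',onz(d,256.5,24,136).round(1))
E
```

```text
p3 (array([ 416.6, -322.7]), array([ 417. , -322.8,   30.5]), 86, np.float64(0.48))
p2 (array([ 467.6, -253.8]), array([ 467.8, -253.3,   30.5]), 93, np.float64(0.38))
p4 (array([ 486.3, -373.1]), array([ 486.4, -373.3,   30.7]), 87, np.float64(0.31))
c [ 476.95 -313.45] 120.75669753682403 yaw 0.1554825387203752 x3 [60.35  9.25]
cap proj [399.48421251 399.53261657]
(np.float32(254.25), np.float32(237.75), np.float32(35.1), array([ 380.5, -326. ,  261.4]))
yellow [ 494.9 -310.1  136. ]
```

```bash
python3 - <<'E'
from fit import *
d=load('w10');T=pose();k=.64
f=lambda x,z:round(float(np.array(proj(d,T[:3,3]+T[:3,0]*x+[0,0,z]))[1]/k),1)
for o in(-4,-2,0,2,4): print(o,'cap top far',f(19+o,13.7),'cap bot far',f(19+o,-16.3),'shoulder far',f(28+o,-16.3),'bottom far',f(28+o,-76.3))
g=cv2.cvtColor(d['frame'],cv2.COLOR_RGB2HSV)
print([(int(v/k),*d['frame'][v,255]) for v in range(158,215,2)])
E
```

```text
-4 cap top far 350.2 cap bot far 320.8 shoulder far 294.8 bottom far 263.8
-2 cap top far 343.5 cap bot far 315.1 shoulder far 289.0 bottom far 259.3
0 cap top far 336.7 cap bot far 309.4 shoulder far 283.1 bottom far 254.8
2 cap top far 329.9 cap bot far 303.6 shoulder far 277.2 bottom far 250.3
4 cap top far 323.0 cap bot far 297.8 shoulder far 271.2 bottom far 245.8
[(246, np.uint8(142), np.uint8(126), np.uint8(111)), (250, np.uint8(141), np.uint8(130), np.uint8(110)), (253, np.uint8(144), np.uint8(132), np.uint8(114)), (256, np.uint8(146), np.uint8(133), np.uint8(114)), (259, np.uint8(104), np.uint8(29), np.uint8(24)), (262, np.uint8(95), np.uint8(92), np.uint8(85)), (265, np.uint8(50), np.uint8(62), np.uint8(41)), (268, np.uint8(55), np.uint8(65), np.uint8(45)), (271, np.uint8(46), np.uint8(60), np.uint8(45)), (275, np.uint8(45), np.uint8(58), np.uint8(40)), (278, np.uint8(49), np.uint8(69), np.uint8(47)), (281, np.uint8(101), np.uint8(87), np.uint8(83)), (284, np.uint8(94), np.uint8(84), np.uint8(80)), (287, np.uint8(91), np.uint8(84), np.uint8(80)), (290, np.uint8(107), np.uint8(96), np.uint8(88)), (293, np.uint8(106), np.uint8(99), np.uint8(90)), (296, np.uint8(104), np.uint8(96), np.uint8(88)), (300, np.uint8(104), np.uint8(97), np.uint8(90)), (303, np.uint8(105), np.uint8(98), np.uint8(91)), (306, np.uint8(102), np.uint8(95), np.uint8(87)), (309, np.uint8(99), np.uint8(90), np.uint8(83)), (312, np.uint8(105), np.uint8(95), np.uint8(88)), (315, np.uint8(105), np.uint8(99), np.uint8(91)), (318, np.uint8(16), np.uint8(10), np.uint8(8)), (321, np.uint8(24), np.uint8(19), np.uint8(18)), (325, np.uint8(21), np.uint8(13), np.uint8(17)), (328, np.uint8(22), np.uint8(16), np.uint8(17)), (331, np.uint8(23), np.uint8(17), np.uint8(20)), (334, np.uint8(19), np.uint8(17), np.uint8(15))]
```

```bash
python3 - <<'E'
from fit import *
d=load('w9')
M=d['M']@np.linalg.inv(np.array(snapshot('wrist')['hand_eye'])) # TCP pose at w9
f=lambda x,z:round(float(proj(d,M[:3,3]+M[:3,0]*x+[0,0,z-M[2,3]])[1]),1)
print(M[:3,3])
for o in(-4,-2,0,2): print(o,'cap top far',f(19+o,98),'cap bot far',f(19+o,68),'shoulder far',f(28+o,68),'near top',f(-19+o,98),'shoulder near',f(-28+o,68))
print([(v,*d['frame'][v,255]) for v in list(range(154,194,2))+list(range(236,262,2))])
E
```

```text
[492.56732535 276.21537362 136.75083229]
-4 cap top far 195.0 cap bot far 184.1 shoulder far 171.0 near top 254.6 shoulder near 248.7
-2 cap top far 191.7 cap bot far 181.2 shoulder far 168.0 near top 251.6 shoulder near 246.1
0 cap top far 188.4 cap bot far 178.3 shoulder far 165.1 near top 248.5 shoulder near 243.5
2 cap top far 185.1 cap bot far 175.4 shoulder far 162.1 near top 245.5 shoulder near 240.8
[(154, np.uint8(63), np.uint8(115), np.uint8(192)), (156, np.uint8(76), np.uint8(120), np.uint8(193)), (158, np.uint8(182), np.uint8(187), np.uint8(173)), (160, np.uint8(79), np.uint8(139), np.uint8(117)), (162, np.uint8(75), np.uint8(135), np.uint8(114)), (164, np.uint8(95), np.uint8(154), np.uint8(127)), (166, np.uint8(215), np.uint8(199), np.uint8(197)), (168, np.uint8(203), np.uint8(195), np.uint8(191)), (170, np.uint8(232), np.uint8(228), np.uint8(222)), (172, np.uint8(227), np.uint8(220), np.uint8(215)), (174, np.uint8(229), np.uint8(223), np.uint8(216)), (176, np.uint8(227), np.uint8(216), np.uint8(212)), (178, np.uint8(226), np.uint8(217), np.uint8(212)), (180, np.uint8(23
[... 277 characters left out ...]
58)), (192, np.uint8(49), np.uint8(47), np.uint8(57)), (236, np.uint8(56), np.uint8(43), np.uint8(53)), (238, np.uint8(66), np.uint8(48), np.uint8(54)), (240, np.uint8(59), np.uint8(42), np.uint8(49)), (242, np.uint8(62), np.uint8(41), np.uint8(44)), (244, np.uint8(63), np.uint8(41), np.uint8(45)), (246, np.uint8(66), np.uint8(40), np.uint8(49)), (248, np.uint8(67), np.uint8(40), np.uint8(48)), (250, np.uint8(68), np.uint8(42), np.uint8(50)), (252, np.uint8(82), np.uint8(100), np.uint8(164)), (254, np.uint8(86), np.uint8(102), np.uint8(162)), (256, np.uint8(85), np.uint8(98), np.uint8(158)), (258, np.uint8(87), np.uint8(110), np.uint8(175)), (260, np.uint8(87), np.uint8(107), np.uint8(172))]
```

carry_out --increments '[{"linear":[24,1,0],"twist":0,"hand":0.3},{"linear":[23,1,0],"twist":0,"hand":0.3},{"linear":[0,0,30],"twist":0,"hand":0.3},{"linear":[0,0,40],"twist":0,"hand":0.3},{"linear":[0,0,40],"twist":0,"hand":0.3},{"linear":[0,0,25],"twist":0,"hand":0.3},{"linear":[0,0,10],"twist":0,"hand":0.3},{"linear":[0,0,4],"twist":0,"hand":0.3},{"linear":[0,0,0],"twist":0,"hand":0.3}]'

```text
time_s: 28.2
eef_pos: [419.8, -323.8, 100.5]
tool_rot: [3.14, -0.001, 0.151]
ft_force: [1.2, 0.0, -0.7]
width: 0.408
grasp_force: 30.0
```

carry_out --increments '[{"linear":[0,0,2],"twist":0,"hand":0.3},{"linear":[0,0,2],"twist":0,"hand":0.3},{"linear":[0,0,1],"twist":0,"hand":0.3},{"linear":[0,0,0],"twist":0,"hand":0.3}]'

```text
time_s: 28.7
eef_pos: [419.3, -323.2, 94.5]
tool_rot: [-3.141, 0.0, 0.151]
ft_force: [0.7, -0.3, -2.2]
width: 0.406
grasp_force: 30.0
```

carry_out --increments '[{"linear":[0,0,2],"twist":0,"hand":0.3},{"linear":[0,0,2],"twist":0,"hand":0.3},{"linear":[0,0,0],"twist":0,"hand":0.3}]'

```text
time_s: 29.08
eef_pos: [419.2, -323.1, 90.3]
tool_rot: [-3.141, 0.0, 0.151]
ft_force: [0.2, -0.3, -2.5]
width: 0.409
grasp_force: 30.0
```

carry_out --increments '[{"linear":[0,0,2],"twist":0,"hand":0.3},{"linear":[0,0,2],"twist":0,"hand":0.3},{"linear":[0,0,1],"twist":0,"hand":0.3},{"linear":[0,0,0],"twist":0,"hand":0.3}]'

```text
time_s: 29.58
eef_pos: [419.3, -323.2, 85.5]
tool_rot: [-3.141, 0.0, 0.151]
ft_force: [0.5, 0.2, -1.6]
width: 0.405
grasp_force: 30.0
```

carry_out --increments '[{"linear":[0,0,1],"twist":0,"hand":0.3},{"linear":[0,0,0],"twist":0,"hand":0.56},{"linear":[0,0,0],"twist":0,"hand":0.56},{"linear":[0,0,0],"twist":0,"hand":0.56},{"linear":[0,0,-15],"twist":0,"hand":0.56},{"linear":[0,0,-40],"twist":0,"hand":0.56},{"linear":[0,0,-55],"twist":0,"hand":0.56},{"linear":[0,0,-55],"twist":0,"hand":0.56},{"linear":[0,0,0],"twist":0,"hand":0.56},{"linear":[0,0,0],"twist":0,"hand":0.56}]'

```text
time_s: 30.82
eef_pos: [419.2, -323.2, 249.8]
tool_rot: [3.141, -0.0, 0.151]
ft_force: [0.7, -0.0, -0.6]
width: 0.558
grasp_force: 0.0
```

```bash
python3 - <<'E'
from fit import *
d=snap('wrist','w11');T=pose(); print(T[:3,3].round(1),read_state()['tool_rot'],read_state()['time_s'])
c=np.array([478,-313.4]);X=np.array([np.cos(.155),np.sin(.155)]);Y=np.array([-X[1],X[0]])
R_={}
for n,o in(('p1',X),('p2',Y),('p4',-Y)):
    p=c+62*o; u,v=proj(d,[*p,20]); r=340.6*31/(T[2,3]+157-20); R_[n]=pocket(d,u,v,r); print(n,p.round(1),(round(u),round(v)),R_[n])
a,b=R_['p2'][0],R_['p4'][0]; print('c',(a+b)/2,np.hypot(*(a-b)))
w=load('w10'); k=.64
u,v=proj(w,[*(c+62*Y),20]);u1,v1=proj(w,[*(c-62*Y),20])
# tin3 cap, verify seated: shoulder height via circle
u,v=proj(d,[*(c-62*X),98]); print('cap exp',u,v,*caps(d,(int(u)-50,int(v)-50,int(u)+50,int(v)+50),(18,26),98,10,15)[:2])
t=snap('top','t6'); u,v=proj(t,[*(c-62*X),98]); print('top cap exp',u,v)
for a,cc,r in blobs(t,(0,0,0),(180,120,70),20): print('tb',a,cc,[round(x,1) for x in r[1]],onz(t,*cc,98).round(1)) if cc[1]>150 and cc[1]<260 else 0
E
```

```text
[ 418.9 -322.7  248.7] [-3.13999198e+00  9.57093125e-04  1.50783619e-01] 30.875
p1 [ 539.3 -303.8] (253, 54) (array([ 537.4, -303.5]), array([ 537.9, -303.5,   30.5]), 86, np.float64(0.32))
p2 [ 468.4 -252.1] (197, 114) (array([ 468.2, -253.3]), array([ 468.2, -252.9,   30.5]), 100, np.float64(0.43))
p4 [ 487.6 -374.7] (309, 113) (array([ 487. , -372.5]), array([ 487.1, -373.1,   30.4]), 85, np.float64(0.36))
c [ 477.6 -312.9] 120.67344364026411
cap exp 253.82732429826652 183.17154807025355 (np.float32(256.25), np.float32(175.75), np.float32(25.7), array([ 424. , -324.1,   98. ]))
top cap exp 396.397440572162 218.87809657611575
tb 371 [260.2 176.3] [78.0, 65.0] [548.2  65.6  98. ]
tb 169 [275.4 155.5] [6.6, 35.2] [609.7  19.7  98. ]
tb 110 [454.  174.7] [6.8, 33.0] [ 542.4 -498.2   98. ]
tb 20 [201.8 169.2] [2.2, 9.4] [572.6 236.9  98. ]
tb 28 [435.1 194.9] [2.1, 13.4] [ 484.1 -438.9   98. ]
tb 494 [402.6 209.7] [29.8, 32.7] [ 442.8 -342.5   98. ]
tb 138 [155.3 217. ] [12.3, 13.3] [434.2 371.3  98. ]
tb 71 [441.7 218.7] [16.5, 6.2] [ 415.  -452.2   98. ]
tb 128 [181.4 224. ] [12.0, 12.0] [412.6 295.4  98. ]
```

The tin seated without any force. On to the second tin, keeping the same yaw.

carry_out --increments '[{"linear":[3,-20,0],"twist":0,"hand":0.56},{"linear":[5,-40,0],"twist":0,"hand":0.56},{"linear":[6,-40,0],"twist":0,"hand":0.56},{"linear":[6,-40,0],"twist":0,"hand":0.56},{"linear":[6,-40,0],"twist":0,"hand":0.56},{"linear":[6,-40,0],"twist":0,"hand":0.56},{"linear":[6,-40,0],"twist":0,"hand":0.56},{"linear":[6,-40,0],"twist":0,"hand":0.56},{"linear":[6,-40,0],"twist":0,"hand":0.56},{"linear":[6,-40,0],"twist":0,"hand":0.56}]'

```text
time_s: 32.17
eef_pos: [416.2, 63.1, 248.7]
tool_rot: [-3.141, 0.001, 0.151]
ft_force: [-0.2, -0.3, 0.7]
width: 0.559
grasp_force: 0.0
```

carry_out --increments '[{"linear":[6,-40,0],"twist":0,"hand":0.56},{"linear":[6,-40,0],"twist":0,"hand":0.56},{"linear":[6,-40,0],"twist":0,"hand":0.56},{"linear":[6,-40,0],"twist":0,"hand":0.56},{"linear":[6,-40,0],"twist":0,"hand":0.56},{"linear":[0,-34,0],"twist":0,"hand":0.56},{"linear":[0,0,50],"twist":0,"hand":0.56},{"linear":[0,0,50],"twist":0,"hand":0.56},{"linear":[0,0,12],"twist":0,"hand":0.56},{"linear":[0,0,0],"twist":0,"hand":0.56}]'

```text
time_s: 33.42
eef_pos: [411.4, 296.8, 137.6]
tool_rot: [3.141, 0.001, 0.151]
ft_force: [0.1, -0.2, -0.3]
width: 0.559
grasp_force: 0.0
```

```bash
cat > near.py <<'E'
from fit import *
def offs(d,T,u=None,ztop=98):
    """offset of a tin under the TCP along tool x,y from the dark cap's far edges and sides"""
    zc=ztop-30
    g=cv2.cvtColor(d['frame'],cv2.COLOR_RGB2HSV); m=((g[:,:,2]<95)&(g[:,:,1]<110)).astype(np.uint8)
    P=lambda x,y,z:proj(d,T[:3,3]+T[:3,0]*x+T[:3,1]*y+[0,0,z-T[2,3]])
    u0,v0=map(int,P(-2,0,ztop)); m=cv2.morphologyEx(m,cv2.MORPH_OPEN,np.ones((3,3)))
    n,l,s,c=cv2.connectedComponentsWithStats(m); i=l[v0,u0]; print('blob',s[i].tolist(),'label',i,'centre',(u0,v0))
    col=np.nonzero(l[:,u0]==i)[0]; row=np.nonzero(l[v0]==i)[0]
    vt,vb=col.min(),col.max()
    xs=np.arange(-12,12,.1)
    far=xs[np.argmin([abs(P(19+x,0,zc)[1]-vt) for x in xs])]; near=xs[np.argmin([abs(P(-19+x,0,ztop)[1]-vb) for x in xs])]
    um=(row.min()+row.max())/2; ys=xs[np.argmin([abs(P(-2,y,ztop)[0]-um) for y in xs])]
    print('x far',far.round(1),'x near',near.round(1),'y',ys.round(1),'vt,vb,row',vt,vb,row.min(),row.max())
E
python3 - <<'E'
from near import *
d=snap('wrist','w12');T=pose(); print(T[:3,3].round(1),read_state()['tool_rot'])
offs(d,T)
E
```

```text
[412.6 297.1 139. ] [-3.14111850e+00 -1.77188542e-03  1.50909126e-01]
blob [221, 178, 61, 67, 3165] label 5 centre (254, 219)
x far -1.3 x near 1.3 y -1.9 vt,vb,row 178 244 222 281
```

carry_out --increments '[{"linear":[0,-1.5,25],"twist":0,"hand":0.56},{"linear":[0,0,18],"twist":0,"hand":0.56},{"linear":[0,0,9],"twist":0,"hand":0.56},{"linear":[0,0,0],"twist":0,"hand":0.56},{"linear":[0,0,0],"twist":0,"hand":0.56}]'

```text
time_s: 34.1
eef_pos: [412.5, 298.4, 86.4]
tool_rot: [-3.141, -0.001, 0.151]
ft_force: [-0.8, -0.0, 1.3]
width: 0.555
grasp_force: 0.0
```

carry_out --increments '[{"linear":[0,0,1.5],"twist":0,"hand":0.56},{"linear":[0,0,0],"twist":0,"hand":0.3},{"linear":[0,0,0],"twist":0,"hand":0.3},{"linear":[0,0,0],"twist":0,"hand":0.3},{"linear":[0,0,0],"twist":0,"hand":0.3},{"linear":[0,0,-20],"twist":0,"hand":0.3},{"linear":[0,0,-45],"twist":0,"hand":0.3},{"linear":[0,0,-50],"twist":0,"hand":0.3},{"linear":[0,0,-50],"twist":0,"hand":0.3},{"linear":[2,15,0],"twist":0,"hand":0.3}]'

```text
time_s: 35.35
eef_pos: [418.1, 284.6, 253.2]
tool_rot: [-3.14, -0.008, 0.152]
ft_force: [-0.3, -0.8, -5.2]
width: 0.407
grasp_force: 30.0
```

carry_out --increments '[{"linear":[2,30,0],"twist":0,"hand":0.3},{"linear":[2,40,0],"twist":0,"hand":0.3},{"linear":[2,40,0],"twist":0,"hand":0.3},{"linear":[2,40,0],"twist":0,"hand":0.3},{"linear":[2,40,0],"twist":0,"hand":0.3},{"linear":[2,40,0],"twist":0,"hand":0.3},{"linear":[2,40,0],"twist":0,"hand":0.3},{"linear":[2,40,0],"twist":0,"hand":0.3},{"linear":[2,40,0],"twist":0,"hand":0.3},{"linear":[2,40,0],"twist":0,"hand":0.3}]'

```text
time_s: 36.6
eef_pos: [493.0, -100.3, 246.3]
tool_rot: [-3.139, 0.004, 0.15]
ft_force: [1.2, -0.2, -3.4]
width: 0.405
grasp_force: 30.0
```

carry_out --increments '[{"linear":[2,40,0],"twist":0,"hand":0.3},{"linear":[2,40,0],"twist":0,"hand":0.3},{"linear":[2,40,0],"twist":0,"hand":0.3},{"linear":[2,40,0],"twist":0,"hand":0.3},{"linear":[2,29,0],"twist":0,"hand":0.3},{"linear":[0,20,0],"twist":0,"hand":0.3},{"linear":[0,0,0],"twist":0,"hand":0.3},{"linear":[0,0,0],"twist":0,"hand":0.3}]'

```text
time_s: 37.6
eef_pos: [535.4, -303.0, 248.5]
tool_rot: [-3.14, 0.001, 0.151]
ft_force: [-0.3, 0.4, -2.5]
width: 0.407
grasp_force: 30.0
```

```bash
cat >> near.py <<'E'
def held(d,T,h=13.7):
    P=lambda x,z:float(proj(d,T[:3,3]+T[:3,0]*x+[0,0,z])[1])
    u=int(proj(d,T[:3,3])[0]); g=d['frame'][:,u].astype(int).sum(1)
    v0=int(P(10,h)); v=v0
    while g[v]<110: v-=1
    xs=np.arange(-8,8,.1); a=xs[np.argmin([abs(P(19+x,h-30)-v-.5) for x in xs])]
    w=v; dk=[i for i in range(v-4,v-45,-1)]
    print('cap-foot edge v',v,'tin offset x',a.round(1),'shoulder at 0/-2:',round(P(28,h-30)),round(P(26,h-30)),'col',[(i,g[i]) for i in range(v-30,v,2)])
E
python3 - <<'E'
from near import *
d=load('w10')
M=d['M']@np.linalg.inv(np.array(snapshot('wrist')['hand_eye'])); held(d,M)
d=snap('wrist','w13');T=pose(); print(T[:3,3].round(1),read_state()['tool_rot'],read_state()['width'],read_state()['ft_force'].round(1))
held(d,T,12.9)
E
```

```text
cap-foot edge v 203 tin offset x -2.9 shoulder at 0/-2: 181 185 col [(173, np.int64(158)), (175, np.int64(147)), (177, np.int64(159)), (179, np.int64(192)), (181, np.int64(252)), (183, np.int64(253)), (185, np.int64(259)), (187, np.int64(307)), (189, np.int64(296)), (191, np.int64(281)), (193, np.int64(286)), (195, np.int64(285)), (197, np.int64(280)), (199, np.int64(283)), (201, np.int64(299))]
[ 535.7 -302.9  249. ] [-3.14106551e+00  1.47861038e-04  1.51901044e-01] 0.40509616992381187 [-0.6 -0.2 -2. ]
cap-foot edge v 199 tin offset x -1.0 shoulder at 0/-2: 181 185 col [(169, np.int64(205)), (171, np.int64(204)), (173, np.int64(198)), (175, np.int64(233)), (177, np.int64(327)), (179, np.int64(317)), (181, np.int64(337)), (183, np.int64(395)), (185, np.int64(375)), (187, np.int64(356)), (189, np.int64(350)), (191, np.int64(346)), (193, np.int64(348)), (195, np.int64(342)), (197, np.int64(350))]
```

carry_out --increments '[{"linear":[3.5,1,20],"twist":0,"hand":0.3},{"linear":[0,0,40],"twist":0,"hand":0.3},{"linear":[0,0,40],"twist":0,"hand":0.3},{"linear":[0,0,30],"twist":0,"hand":0.3},{"linear":[0,0,14],"twist":0,"hand":0.3},{"linear":[0,0,5],"twist":0,"hand":0.3},{"linear":[0,0,0],"twist":0,"hand":0.3},{"linear":[0,0,2],"twist":0,"hand":0.3},{"linear":[0,0,2],"twist":0,"hand":0.3},{"linear":[0,0,0],"twist":0,"hand":0.3}]'

```text
time_s: 38.95
eef_pos: [539.4, -304.6, 96.3]
tool_rot: [3.141, -0.0, 0.151]
ft_force: [0.4, 0.2, -2.5]
width: 0.411
grasp_force: 30.0
```

carry_out --increments '[{"linear":[0,0,2],"twist":0,"hand":0.3},{"linear":[0,0,2],"twist":0,"hand":0.3},{"linear":[0,0,0],"twist":0,"hand":0.3}]'

```text
time_s: 39.33
eef_pos: [539.2, -304.4, 91.7]
tool_rot: [-3.141, 0.0, 0.151]
ft_force: [-0.2, -0.3, -2.9]
width: 0.408
grasp_force: 30.0
```

Bottom is about 5 mm below the rim with no contact force; continuing.

carry_out --increments '[{"linear":[0,0,2],"twist":0,"hand":0.3},{"linear":[0,0,2],"twist":0,"hand":0.3},{"linear":[0,0,1.5],"twist":0,"hand":0.3},{"linear":[0,0,0],"twist":0,"hand":0.3}]'

```text
time_s: 39.83
eef_pos: [539.2, -304.4, 86.4]
tool_rot: [-3.141, 0.0, 0.151]
ft_force: [-0.2, -0.2, -3.5]
width: 0.409
grasp_force: 30.0
```

carry_out --increments '[{"linear":[0,0,0.5],"twist":0,"hand":0.3},{"linear":[0,0,0],"twist":0,"hand":0.56},{"linear":[0,0,0],"twist":0,"hand":0.56},{"linear":[0,0,0],"twist":0,"hand":0.56},{"linear":[0,0,-15],"twist":0,"hand":0.56},{"linear":[0,0,-40],"twist":0,"hand":0.56},{"linear":[0,0,-55],"twist":0,"hand":0.56},{"linear":[0,0,-55],"twist":0,"hand":0.56},{"linear":[-2,-20,0],"twist":0,"hand":0.56},{"linear":[-2,-40,0],"twist":0,"hand":0.56}]'

```text
time_s: 41.08
eef_pos: [526.8, -246.5, 253.5]
tool_rot: [3.139, -0.003, 0.149]
ft_force: [-0.2, 1.0, 0.2]
width: 0.56
grasp_force: 0.0
```

```bash
python3 - <<'E'
from near import *
t=snap('top','t7'); s=snap('scene','s7'); print(pose()[:3,3].round(1),read_state()['time_s'])
for a,cc,r in blobs(t,(0,0,0),(180,120,70),20): print('tb',a,cc,[round(x,1) for x in r[1]],onz(t,*cc,98).round(1)) if cc[1]>150 and cc[1]<260 else 0
E
```

```text
[ 526.3 -243.1  252.6] 41.175
tb 377 [260.5 176.3] [65.0, 78.0] [548.2  64.7  98. ]
tb 2176 [ 19.1 259.7] [9.5, 252.6] [318.4 760.4  98. ]
tb 177 [275.6 155.4] [6.9, 35.2] [609.9  19.1  98. ]
tb 318 [371.  164.4] [14.5, 31.7] [ 577.5 -259.4   98. ]
tb 175 [412.9 168.5] [43.1, 11.9] [ 563.  -380.6   98. ]
tb 20 [201.8 169.2] [2.2, 9.4] [572.6 236.9  98. ]
tb 137 [155.3 217. ] [13.9, 11.7] [434.2 371.3  98. ]
```

Two tins are in, and the third stands at (435,372). Fetching it with the tool turned for pocket 2.

carry_out --increments '[{"linear":[0,-30,0],"twist":0,"hand":0.56},{"linear":[0,-40,0],"twist":0,"hand":0.56},{"linear":[0,-40,0],"twist":0,"hand":0.56},{"linear":[0,-40,0],"twist":0,"hand":0.56},{"linear":[0,-40,0],"twist":0,"hand":0.56},{"linear":[0,-40,0],"twist":0,"hand":0.56},{"linear":[0,-40,0],"twist":0,"hand":0.56},{"linear":[1,-40,0],"twist":0,"hand":0.56},{"linear":[1,-40,0],"twist":0,"hand":0.56},{"linear":[1,-40,0],"twist":0,"hand":0.56}]'

```text
time_s: 42.42
eef_pos: [471.2, 141.1, 252.3]
tool_rot: [3.141, -0.002, 0.15]
ft_force: [-0.3, -0.2, 0.4]
width: 0.557
grasp_force: 0.0
```

carry_out --increments '[{"linear":[0,-40,0],"twist":0,"hand":0.56},{"linear":[0,-40,0],"twist":0,"hand":0.56},{"linear":[0,-40,0],"twist":0,"hand":0.56},{"linear":[0,-40,0],"twist":0,"hand":0.56},{"linear":[0,-40,0],"twist":0,"hand":0.56},{"linear":[0,-34,0],"twist":0,"hand":0.56},{"linear":[0,0,0],"twist":-0.17,"hand":0.56},{"linear":[0,0,0],"twist":-0.17,"hand":0.56},{"linear":[0,0,0],"twist":-0.17,"hand":0.56},{"linear":[0,0,0],"twist":-0.17,"hand":0.56}]'

```text
time_s: 43.68
eef_pos: [436.4, 371.5, 252.1]
tool_rot: [3.141, -0.001, 0.836]
ft_force: [0.2, -0.5, 0.4]
width: 0.557
grasp_force: 0.0
```

carry_out --increments '[{"linear":[0,0,0],"twist":-0.17,"hand":0.56},{"linear":[0,0,0],"twist":-0.17,"hand":0.56},{"linear":[0,0,0],"twist":-0.17,"hand":0.56},{"linear":[0,0,0],"twist":-0.17,"hand":0.56},{"linear":[0,0,0],"twist":-0.17,"hand":0.56},{"linear":[0,0,0],"twist":-0.041,"hand":0.56},{"linear":[0,0,50],"twist":0,"hand":0.56},{"linear":[0,0,50],"twist":0,"hand":0.56},{"linear":[0,0,10],"twist":0,"hand":0.56},{"linear":[0,0,0],"twist":0,"hand":0.56}]'

```text
time_s: 44.92
eef_pos: [436.4, 371.7, 142.2]
tool_rot: [3.141, -0.0, 1.722]
ft_force: [0.1, 0.4, 0.3]
width: 0.561
grasp_force: 0.0
```

```bash
python3 - <<'E'
from near import *
d=snap('wrist','w14');T=pose(); print(T[:3,3].round(1),read_state()['tool_rot'],read_state()['time_s'])
offs(d,T)
E
```

```text
[437.1 372.2 143.4] [ 3.13836789e+00 -1.12784261e-03  1.72168184e+00] 44.975
blob [223, 174, 60, 65, 2934] label 1 centre (256, 220)
x far 2.4 x near 7.9 y -2.5 vt,vb,row 174 234 225 279
```

carry_out --increments '[{"linear":[3,-2,0],"twist":0,"hand":0.56},{"linear":[0,0,12],"twist":0,"hand":0.56},{"linear":[0,0,0],"twist":0,"hand":0.56},{"linear":[0,0,0],"twist":0,"hand":0.56}]'

```text
time_s: 45.48
eef_pos: [433.1, 374.2, 128.9]
tool_rot: [-3.141, 0.0, 1.722]
ft_force: [0.8, 0.5, 0.2]
width: 0.562
grasp_force: 0.0
```

```bash
python3 - <<'E'
from near import *
d=snap('wrist','w15');T=pose(); print(T[:3,3].round(1))
offs(d,T)
E
```

```text
[433.2 374.2 129.2]
blob [226, 183, 63, 69, 3401] label 1 centre (255, 227)
x far -0.8 x near 4.5 y 0.5 vt,vb,row 183 248 226 286
```

carry_out --increments '[{"linear":[0,0,25],"twist":0,"hand":0.56},{"linear":[0,0,14],"twist":0,"hand":0.56},{"linear":[0,0,5],"twist":0,"hand":0.56},{"linear":[0,0,0],"twist":0,"hand":0.56},{"linear":[0,0,0],"twist":0,"hand":0.3},{"linear":[0,0,0],"twist":0,"hand":0.3},{"linear":[0,0,0],"twist":0,"hand":0.3},{"linear":[0,0,0],"twist":0,"hand":0.3}]'

```text
time_s: 46.52
eef_pos: [433.9, 374.6, 85.9]
tool_rot: [3.14, -0.001, 1.722]
ft_force: [1.4, -0.1, 3.3]
width: 0.407
grasp_force: 30.0
```

carry_out --increments '[{"linear":[0,0,-20],"twist":0,"hand":0.3},{"linear":[0,0,-45],"twist":0,"hand":0.3},{"linear":[0,0,-50],"twist":0,"hand":0.3},{"linear":[0,0,-50],"twist":0,"hand":0.3},{"linear":[-15,-2,0],"twist":0,"hand":0.3},{"linear":[-35,-4,0],"twist":0,"hand":0.3},{"linear":[-40,-4,0],"twist":0,"hand":0.3},{"linear":[-40,-4,0],"twist":0,"hand":0.3},{"linear":[-40,-4,0],"twist":0,"hand":0.3},{"linear":[-40,-4,0],"twist":0,"hand":0.3}]'

```text
time_s: 47.78
eef_pos: [441.3, 161.5, 247.3]
tool_rot: [-3.137, -0.0, 1.722]
ft_force: [0.8, 0.9, -2.6]
width: 0.406
grasp_force: 30.0
```

carry_out --increments '[{"linear":[-40,-4,0],"twist":0,"hand":0.3},{"linear":[-40,-4,0],"twist":0,"hand":0.3},{"linear":[-40,-4,0],"twist":0,"hand":0.3},{"linear":[-40,-4,0],"twist":0,"hand":0.3},{"linear":[-40,-4,0],"twist":0,"hand":0.3},{"linear":[-40,-4,0],"twist":0,"hand":0.3},{"linear":[-40,-4,0],"twist":0,"hand":0.3},{"linear":[-40,-4,0],"twist":0,"hand":0.3},{"linear":[-40,-3,0],"twist":0,"hand":0.3},{"linear":[-40,-3,0],"twist":0,"hand":0.3}]'

```text
time_s: 49.02
eef_pos: [463.9, -238.4, 247.1]
tool_rot: [-3.138, -0.004, 1.721]
ft_force: [0.1, 0.3, -2.3]
width: 0.402
grasp_force: 30.0
```

carry_out --increments '[{"linear":[-14,0,0],"twist":0,"hand":0.3},{"linear":[0,0,0],"twist":0,"hand":0.3},{"linear":[0,0,0],"twist":0,"hand":0.3},{"linear":[0,0,0],"twist":0,"hand":0.3}]'

```text
time_s: 49.52
eef_pos: [467.8, -250.5, 250.0]
tool_rot: [-3.142, -0.0, 1.723]
ft_force: [0.3, 0.5, -2.0]
width: 0.407
grasp_force: 30.0
```

```bash
python3 - <<'E'
from near import *
d=snap('wrist','w16');T=pose(); print(T[:3,3].round(1),read_state()['tool_rot'],read_state()['width'],read_state()['ft_force'].round(1))
held(d,T,11.9)
for p in([468,-251.9],): print((T[:3,:3].T@(np.array([*p,T[2,3]])-T[:3,3])).round(1))
E
```

```text
[ 467.8 -250.7  250.2] [ 3.14150206e+00 -1.35595907e-04  1.72307688e+00] 0.4097506532065948 [ 0.1  0.5 -3.5]
cap-foot edge v 235 tin offset x -8.0 shoulder at 0/-2: 183 186 col [(205, np.int64(155)), (207, np.int64(157)), (209, np.int64(158)), (211, np.int64(152)), (213, np.int64(153)), (215, np.int64(141)), (217, np.int64(147)), (219, np.int64(148)), (221, np.int64(139)), (223, np.int64(146)), (225, np.int64(142)), (227, np.int64(129)), (229, np.int64(142)), (231, np.int64(138)), (233, np.int64(135))]
[-1.2 -0.  -0. ]
```

```bash
python3 - <<'E'
from near import *
d=load('w16');T=pose();h=11.9
u=int(proj(d,T[:3,3])[0]); print(u,[(v,d['frame'][v,u-2:u+3].astype(int).sum()//5) for v in range(150,212,2)])
P=lambda x,z:round(float(proj(d,T[:3,3]+T[:3,0]*x+[0,0,z])[1]),1)
for o in(-2,0,2): print(o,'capfoot',P(19+o,h-30),'shoulder',P(28+o,h-30),'bottom',P(28+o,h-90))
E
```

```text
255 [(150, np.int64(695)), (152, np.int64(695)), (154, np.int64(688)), (156, np.int64(685)), (158, np.int64(689)), (160, np.int64(686)), (162, np.int64(693)), (164, np.int64(680)), (166, np.int64(479)), (168, np.int64(292)), (170, np.int64(302)), (172, np.int64(299)), (174, np.int64(294)), (176, np.int64(388)), (178, np.int64(503)), (180, np.int64(498)), (182, np.int64(511)), (184, np.int64(591)), (186, np.int64(575)), (188, np.int64(573)), (190, np.int64(571)), (192, np.int64(566)), (194, np.int64(561)), (196, np.int64(566)), (198, np.int64(587)), (200, np.int64(291)), (202, np.int64(152)), (204, np.int64(162)), (206, np.int64(157)), (208, np.int64(152)), (210, np.int64(150))]
-2 capfoot 203.0 shoulder 186.5 bottom 167.2
0 capfoot 199.3 shoulder 182.8 bottom 164.4
2 capfoot 195.7 shoulder 179.1 bottom 161.6
```

carry_out --increments '[{"linear":[-1,0,20],"twist":0,"hand":0.3},{"linear":[0,0,40],"twist":0,"hand":0.3},{"linear":[0,0,40],"twist":0,"hand":0.3},{"linear":[0,0,30],"twist":0,"hand":0.3},{"linear":[0,0,14],"twist":0,"hand":0.3},{"linear":[0,0,5],"twist":0,"hand":0.3},{"linear":[0,0,0],"twist":0,"hand":0.3},{"linear":[0,0,2],"twist":0,"hand":0.3},{"linear":[0,0,2],"twist":0,"hand":0.3},{"linear":[0,0,0],"twist":0,"hand":0.3}]'

```text
time_s: 50.82
eef_pos: [467.9, -252.7, 97.2]
tool_rot: [3.141, 0.0, 1.722]
ft_force: [0.2, 0.3, -2.2]
width: 0.404
grasp_force: 30.0
```

carry_out --increments '[{"linear":[0,0,2],"twist":0,"hand":0.3},{"linear":[0,0,2],"twist":0,"hand":0.3},{"linear":[0,0,0],"twist":0,"hand":0.3}]'

```text
time_s: 51.2
eef_pos: [467.7, -252.5, 92.8]
tool_rot: [-3.141, -0.0, 1.722]
ft_force: [-0.2, -0.4, -2.5]
width: 0.407
grasp_force: 30.0
```

carry_out --increments '[{"linear":[0,0,2],"twist":0,"hand":0.3},{"linear":[0,0,2],"twist":0,"hand":0.3},{"linear":[0,0,1.5],"twist":0,"hand":0.3},{"linear":[0,0,0],"twist":0,"hand":0.3}]'

```text
time_s: 51.7
eef_pos: [467.8, -252.6, 87.4]
tool_rot: [-3.141, -0.0, 1.722]
ft_force: [1.1, -0.4, -1.9]
width: 0.408
grasp_force: 30.0
```

carry_out --increments '[{"linear":[0,0,0.5],"twist":0,"hand":0.3},{"linear":[0,0,0],"twist":0,"hand":0.56},{"linear":[0,0,0],"twist":0,"hand":0.56},{"linear":[0,0,0],"twist":0,"hand":0.56},{"linear":[0,0,-15],"twist":0,"hand":0.56},{"linear":[0,0,-40],"twist":0,"hand":0.56},{"linear":[0,0,-55],"twist":0,"hand":0.56},{"linear":[0,0,-55],"twist":0,"hand":0.56},{"linear":[-25,0,0],"twist":0,"hand":0.56},{"linear":[-37,0,0],"twist":0,"hand":0.56}]'

```text
time_s: 52.95
eef_pos: [478.0, -314.6, 254.9]
tool_rot: [3.139, 0.003, 1.723]
ft_force: [0.8, -0.7, -0.4]
width: 0.556
grasp_force: 0.0
```

carry_out --increments '[{"linear":[-50,0,0],"twist":0,"hand":0.56},{"linear":[-50,0,0],"twist":0,"hand":0.56},{"linear":[-20,0,0],"twist":0,"hand":0.56},{"linear":[0,0,0],"twist":0,"hand":0.56},{"linear":[0,0,0],"twist":0,"hand":0.56}]'

```text
time_s: 53.58
eef_pos: [495.4, -431.7, 252.7]
tool_rot: [3.141, -0.0, 1.722]
ft_force: [0.1, 0.7, 0.0]
width: 0.561
grasp_force: 0.0
```

```bash
python3 - <<'E'
from near import *
d=snap('wrist','w17');t=snap('top','t8');s=snap('scene','s8');T=pose(); print(T[:3,3].round(1),read_state()['tool_rot'],read_state()['time_s'])
a=cv2.resize(d['frame'][:290,60:460],(480,348)); b=cv2.resize(t['frame'][120:260,100:440],(800,329)); e=cv2.resize(s['frame'][130:280,60:180],(320,348))
im=np.zeros((600,800,3),np.uint8); im[:348,:480]=a
b=cv2.resize(t['frame'][140:250,110:430],(733,252)); im[348:,:733]=b; im[:348,480:800]=e
cv2.imwrite('pics/fin1.png',im[:,:,::-1])
E
```

```text
[ 495.5 -431.6  252.6] [3.14136920e+00 1.82932216e-04 1.72286013e+00] 53.725
```

View pics/fin1.png

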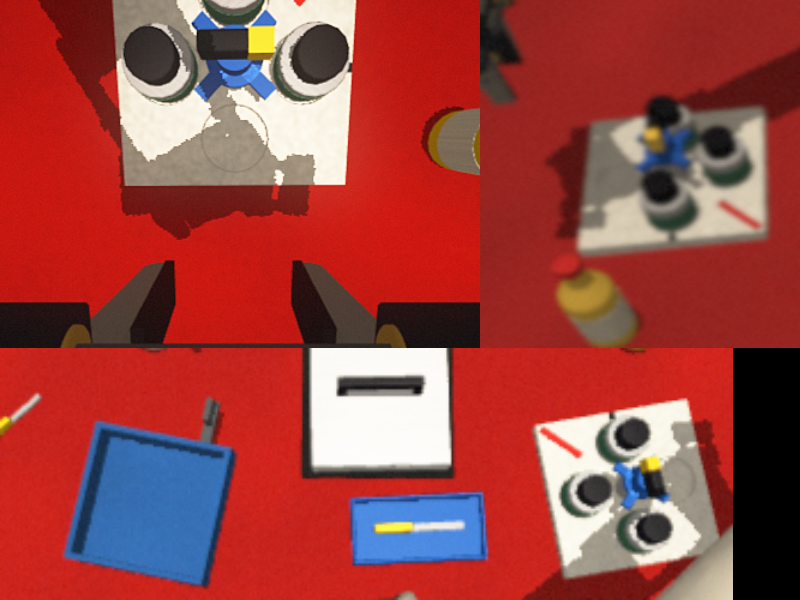

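All three tins are in pockets, the fourth (240,135) is free and the crate is empty. The lid is on the mat, the pin in the tray, and the collar still open with yellow (262,40) along carrier +x. Measuring the handle for the grasp.

```bash
python3 - <<'E'
from near import *
d=load('w17')
hsv=cv2.cvtColor(d['frame'],cv2.COLOR_RGB2HSV)
m=((hsv[:,:,0]>=20)&(hsv[:,:,0]<=35)&(hsv[:,:,1]>120)&(hsv[:,:,2]>100)); m2=(hsv[:,:,2]<90)&(hsv[:,:,1]<120)
roi=np.zeros_like(m); roi[10:70,215:300]=1
for z in(136,):
  for nm,q in(('yel',m&roi),('blk',m2&roi)):
    n,l,s,c=cv2.connectedComponentsWithStats(q.astype(np.uint8)); i=1+np.argmax(s[1:,4]); print(nm,s[i].tolist(),c[i].round(1))
    r=cv2.minAreaRect(np.argwhere(l==i)[:,::-1].astype(np.float32)); print([onz(d,*x,z)[:2].round(1).tolist() for x in cv2.boxPoints(r)])
# red mark
for nm,p in(('caps',None),): print(*[(x[2],x[3]) for x in caps(d,(150,0,390,110),(19,27),98,10,40)],sep='\n')
w=load('w11'); t=load('t8')
for q in(d,t):
  for a,c,r in blobs(q,(20,120,100),(35,255,255),20): print(a,c,onz(q,*c,136).round(1))
E
```

```text
yel [267, 22, 22, 28, 548] [277.   34.5]
[[485.4, -304.2], [500.7, -301.9], [503.9, -320.2], [488.3, -322.6]]
blk [224, 24, 43, 26, 1024] [245.2  36.4]
[[454.2, -310.3], [484.8, -305.6], [487.6, -322.7], [456.4, -327.4]]
(np.float32(25.05), array([ 537.1, -304.1,   98. ]))
(np.float32(25.6), array([ 426.2, -331. ,   98. ]))
(np.float32(26.7), array([ 466.8, -306.4,   98. ]))
(np.float32(21.15), array([ 484.2, -350.2,   98. ]))
(np.float32(25.05), array([ 444.2, -359.2,   98. ]))
(np.float32(21.2), array([ 513. , -274.9,   98. ]))
549 [277.   34.5] [ 494.1 -311.5  136. ]
3087 [486.  119.2] [ 666.9 -347.7  136. ]
275 [424.4 115.5] [ 618.2 -352.2  136. ]
279 [395.9 123.9] [ 686.7 -326.6  136. ]
26 [383.6 136.2] [ 651.  -289.2  136. ]
49 [109.7 174.4] [554.7 493.8 136. ]
49 [393.8 190.5] [ 493.7 -308.1  136. ]
70 [281.8 218.2] [421.5   7.5 136. ]
160 [179.3 309.5] [178.9 291.  136. ]
```

carry_out --increments '[{"linear":[40,0,0],"twist":0,"hand":0.4},{"linear":[40,0,0],"twist":0,"hand":0.4},{"linear":[40,0.5,0],"twist":0,"hand":0.4},{"linear":[0,0,0],"twist":0.17,"hand":0.4},{"linear":[0,0,0],"twist":0.17,"hand":0.4},{"linear":[0,0,0],"twist":0.17,"hand":0.4},{"linear":[0,0,0],"twist":0.17,"hand":0.4},{"linear":[0,0,0],"twist":0.17,"hand":0.4},{"linear":[0,0,0],"twist":0.17,"hand":0.4},{"linear":[0,0,0],"twist":0.17,"hand":0.4}]'

```text
time_s: 54.98
eef_pos: [477.7, -313.1, 252.4]
tool_rot: [3.141, -0.0, 0.527]
ft_force: [0.9, 0.0, 0.8]
width: 0.405
grasp_force: 0.0
```

carry_out --increments '[{"linear":[0,0,0],"twist":0.17,"hand":0.4},{"linear":[0,0,0],"twist":0.17,"hand":0.4},{"linear":[0,0,0],"twist":0.04,"hand":0.4},{"linear":[0,0,40],"twist":0,"hand":0.4},{"linear":[0,0,20],"twist":0,"hand":0.4},{"linear":[0,0,0],"twist":0,"hand":0.4},{"linear":[0,0,0],"twist":0,"hand":0.4}]'

```text
time_s: 55.85
eef_pos: [478.2, -314.0, 193.5]
tool_rot: [3.14, -0.001, 0.152]
ft_force: [-1.1, 0.0, 0.3]
width: 0.402
grasp_force: 0.0
```

```bash
python3 - <<'E'
from near import *
d=snap('wrist','w18');T=pose(); print(T[:3,3].round(1),read_state()['tool_rot'],read_state()['width'])
for a,c,r in blobs(d,(20,120,100),(35,255,255),100): print(a,c,[onz(d,*x,136)[:2].round(1).tolist() for x in cv2.boxPoints(r)] if c[1]<300 else '')
u,v=map(int,proj(d,[478,-313.2,136])); print(u,v,d['frame'][v,u-60:u+60:4].astype(int).sum(1))
E
```

```text
[ 478.4 -314.3  193.8] [ 3.13941865e+00 -1.61145064e-03  1.52168032e-01] 0.3985088987480078
710 [252.7 182.8] [[505.3, -301.1], [507.5, -315.6], [487.3, -318.8], [485.1, -304.0]]
253 210 [295 302 273 404 394 403 405 414 170 171 167 182 187  75  82  77  88  78
 191 174 184 195 184 159 410 397 409 388 395 399]
```

carry_out --increments '[{"linear":[0,-1,30],"twist":0,"hand":0.4},{"linear":[0,0,25],"twist":0,"hand":0.4},{"linear":[0,0,13],"twist":0,"hand":0.4},{"linear":[0,0,5],"twist":0,"hand":0.4},{"linear":[0,0,0],"twist":0,"hand":0.4},{"linear":[0,0,0],"twist":0,"hand":0.1},{"linear":[0,0,0],"twist":0,"hand":0.1},{"linear":[0,0,0],"twist":0,"hand":0.1},{"linear":[0,0,0],"twist":0,"hand":0.1}]' --grip_force 20

```text
time_s: 57.02
eef_pos: [478.1, -313.5, 120.1]
tool_rot: [3.14, -0.001, 0.152]
ft_force: [-0.3, -0.5, 5.2]
width: 0.278
grasp_force: 20.0
```

carry_out --increments '[{"linear":[0,0,0],"twist":0,"hand":0.1},{"linear":[0,0,0],"twist":0,"hand":0.1}]'

```text
time_s: 57.28
eef_pos: [478.1, -313.5, 120.1]
tool_rot: [3.14, -0.001, 0.152]
ft_force: [0.7, -0.4, 4.8]
width: 0.277
grasp_force: 20.0
```

```bash
python3 - <<'E'
from near import *
s=read_state(); print(s['eef_pos'].round(1),s['tool_rot'],s['width'],s['grasp_force'],s['ft_force'].round(1),s['moment'].round(2))
d=snap('wrist','w19');T=pose()
for a,c,r in blobs(d,(20,120,100),(35,255,255),100): print(a,c,[onz(d,*x,136)[:2].round(1).tolist() for x in cv2.boxPoints(r)] if c[1]<300 else '')
for v in (215,235,250,262): print(v,d['frame'][v,180:330:5].astype(int).sum(1).tolist())
E
```

```text
[ 478.1 -313.5  120.1] [ 3.14008612e+00 -1.12223355e-03  1.51774060e-01] 0.27684265761336174 20.002602338790894 [ 0.7 -0.4  4.8] [-0.03 -0.04  0.08]
1688 [253.4 216.6] [[507.1, -300.7], [509.3, -315.0], [486.9, -318.6], [484.7, -303.8]]
215 [60, 301, 289, 293, 244, 430, 376, 379, 164, 182, 177, 146, 300, 301, 292, 304, 290, 297, 273, 164, 183, 182, 310, 408, 328, 700, 711, 686, 710, 422]
235 [285, 288, 284, 259, 193, 182, 192, 198, 61, 85, 131, 163, 280, 293, 281, 278, 297, 283, 284, 171, 74, 78, 67, 200, 210, 207, 214, 409, 394, 399]
250 [709, 142, 182, 178, 186, 182, 189, 68, 59, 63, 110, 164, 55, 62, 55, 49, 63, 71, 133, 167, 66, 72, 81, 67, 193, 207, 202, 199, 198, 515]
262 [72, 70, 184, 188, 197, 186, 54, 58, 61, 55, 250, 243, 13, 51, 59, 53, 49, 59, 189, 259, 98, 65, 79, 73, 159, 187, 197, 199, 198, 81]
```

The pads stopped at 26 mm: blue shows between bar and pads, so the tips are catching the hub under the bar. Reopening and gripping higher.

carry_out --increments '[{"linear":[0,0,0],"twist":0,"hand":0.4},{"linear":[0,0,0],"twist":0,"hand":0.4},{"linear":[0,0,-6],"twist":0,"hand":0.4},{"linear":[0,0,0],"twist":0,"hand":0.4},{"linear":[0,0,0],"twist":0,"hand":0.05},{"linear":[0,0,0],"twist":0,"hand":0.05},{"linear":[0,0,0],"twist":0,"hand":0.05},{"linear":[0,0,0],"twist":0,"hand":0.05},{"linear":[0,0,0],"twist":0,"hand":0.05}]'

```text
time_s: 58.45
eef_pos: [477.6, -313.5, 125.0]
tool_rot: [3.14, -0.0, 0.152]
ft_force: [2.4, -4.3, -3.4]
width: 0.149
grasp_force: 20.0
```

carry_out --increments '[{"linear":[0,0,0],"twist":-0.08,"hand":0.05},{"linear":[0,0,0],"twist":-0.1,"hand":0.05},{"linear":[0,0,0],"twist":-0.1,"hand":0.05},{"linear":[0,0,0],"twist":-0.1,"hand":0.05},{"linear":[0,0,0],"twist":-0.1,"hand":0.05},{"linear":[0,0,0],"twist":-0.1,"hand":0.05},{"linear":[0,0,0],"twist":-0.1,"hand":0.05},{"linear":[0,0,0],"twist":-0.08,"hand":0.05},{"linear":[0,0,0],"twist":-0.03,"hand":0.05},{"linear":[0,0,0],"twist":0,"hand":0.05}]'

```text
time_s: 59.7
eef_pos: [477.8, -313.9, 125.1]
tool_rot: [3.14, 0.001, 0.941]
ft_force: [1.8, -6.6, -5.5]
width: 0.152
grasp_force: 20.0
```

```bash
python3 - <<'E'
from near import *
s=read_state(); print(s['eef_pos'].round(1),s['tool_rot'],s['width'],s['grasp_force'],s['ft_force'].round(1),s['moment'].round(2))
d=snap('wrist','w20')
for a,c,r in blobs(d,(20,120,100),(35,255,255),100): print(a,c,[onz(d,*x,136)[:2].round(1).tolist() for x in cv2.boxPoints(r)] if c[1]<300 else '')
E
```

```text
[ 477.8 -313.9  125.1] [3.13955276e+00 9.59305973e-04 9.41416095e-01] 0.15160718384038344 19.973782002925873 [ 1.8 -6.6 -5.5] [-1.01 -0.4  -0.02]
1082 [490.8  55.6] [[607.5, -283.2], [618.3, -291.1], [605.7, -316.8], [594.4, -308.5]]
1587 [254.1 212.4] [[490.0, -284.0], [501.7, -292.6], [488.7, -310.8], [476.6, -302.0]]
```

carry_out --increments '[{"linear":[0,0,0],"twist":0,"hand":0.35},{"linear":[0,0,0],"twist":0,"hand":0.35},{"linear":[0,0,0],"twist":0,"hand":0.35},{"linear":[0,0,-10],"twist":0,"hand":0.35},{"linear":[0,0,-40],"twist":0,"hand":0.35},{"linear":[0,0,-50],"twist":0,"hand":0.35},{"linear":[0,0,-30],"twist":0,"hand":0.35},{"linear":[-50,0,0],"twist":0,"hand":0.35},{"linear":[-30,0,0],"twist":0,"hand":0.35},{"linear":[0,0,0],"twist":0,"hand":0.35}]'

```text
time_s: 61.0
eef_pos: [429.6, -379.0, 255.9]
tool_rot: [3.141, 0.0, 0.939]
ft_force: [0.4, -0.1, 0.4]
width: 0.351
grasp_force: 0.0
```

```bash
python3 - <<'E'
from near import *
d=snap('wrist','w21');T=pose(); s=read_state(); print(T[:3,3].round(1),s['tool_rot'],s['time_s'])
for a,c,r in blobs(d,(20,120,100),(35,255,255),100): print('y',a,c,[onz(d,*x,136)[:2].round(1).tolist() for x in cv2.boxPoints(r)] if c[1]<300 else '')
for a,c,r in blobs(d,(0,0,0),(180,120,85),400):
    if c[1]<220: print('dark',a,c.round(),[round(x) for x in r[1]],onz(d,*c,98).round(1))
# shoulder rims: bright/low-sat body tops, expected centres
C=np.array([477.8,-313.2])
for n,a in((1,.155),(2,.155+np.pi/2),(3,.155+np.pi)):
    p=C+62*np.array([np.cos(a),np.sin(a)]); u,v=proj(d,[*p,68]); u2,v2=proj(d,[*p,98]); r=340.6*28/(d['M'][2,3]-68)
    print('pocket',n,p.round(1),'shoulder px',round(u),round(v),round(r),'cap px',round(u2),round(v2),[(round(float(q[2]),1),q[3][:2]) for q in caps(d,(max(0,int(u2)-35),max(0,int(v2)-35),int(u2)+35,int(v2)+35),(18,25),98,8,60)])
t=snap('top','t9')
for a,c,r in blobs(t,(20,120,120),(35,255,255),20): print('ty',a,c,onz(t,*c,25).round(1))
E
```

```text
[ 430.3 -377.9  255.7] [ 3.14111684e+00 -3.33682762e-04  9.40273452e-01] 61.05
y 222 [425.3   9.5] [[604.2, -334.3], [611.3, -331.6], [621.7, -355.2], [614.6, -358.1]]
y 433 [254.4  64. ] [[486.5, -288.9], [498.2, -297.5], [488.8, -310.4], [477.0, -301.7]]
dark 1732 [203.  37.] [51, 42] [ 468.2 -252.3   98. ]
dark 1748 [305.  37.] [42, 51] [ 538.4 -304.1   98. ]
dark 735 [254.  96.] [41, 18] [ 474.6 -317.7   98. ]
dark 1393 [210. 138.] [41, 42] [ 419.6 -323.4   98. ]
pocket 1 [ 539.1 -303.6] shoulder px 301 43 28 cap px 305 36 [(24.7, array([ 538.2, -302.2]))]
pocket 2 [ 468.2 -251.9] shoulder px 208 43 28 cap px 203 36 [(24.7, array([ 466.3, -250.5]))]
pocket 3 [ 416.5 -322.8] shoulder px 211 137 28 cap px 207 139 [(21.2, array([ 419.8, -323.8]))]
ty 281 [395.9 123.9] [ 721.8 -365.9   25. ]
ty 26 [383.6 136.2] [ 682.6 -324.8   25. ]
ty 47 [109.5 174.5] [576.3 537.4  25. ]
ty 55 [390.  192.8] [ 502.5 -333.4   25. ]
ty 70 [281.8 218.2] [430.    1.7  25. ]
ty 165 [179.4 309.4] [163.4 313.4  25. ]
```

Collar reads about 0.78 rad and the caps are within 1–3 mm of the pocket centres. The pin is in the tray, the lid is on the mat, and the arm is clear, so I'm handing in.

```bash
python3 -c "
from workcell import *
print(sign_off())"
```

```text
the job is handed in; nothing more can be done
None
```

The job is handed in, with no verdict shown: pin in the tray, lid flat on the mat, all three tins in carrier pockets, collar turned to its red mark (about 0.78 rad measured), and the bottle, mug and shaker left alone.

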